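# Clamp, charge and park the kiln tray

### The job

Stand the empty charging tray upright on the narrow stand of the bench tongs, foot between the open jaws, and squeeze the handles until the ratchet holds by itself; then lay all the aluminium bars flat in the clamped tray, shared between its two halves so that it will balance. When every bar is in, press the thumb plate to spring the tongs fully open with the tray still standing there, then carry the loaded tray to the loading rack, set it on both rails before the catch and slide it in so that its own lug lifts the catch and the catch drops behind it; leave the firebrick offcut among the bars and the white crucible where they are.

Things in the scene. Friction and masses are not known exactly. Their poses are not given: they have to be found in the camera images.
- tongs: fixed bench locking tongs of steel, like a big haemostat lying flat on a stand. Origin on the table under the middle of the stand; +x from handles to jaw tips. Base plate 170 x 100 x 12 mm; stand block 50 (x) x 44 (y) mm, top 70 mm above the table; pivot at x = -100 mm. Handles run back along -x; each swings sideways on its own spring that opens it (1 to 3 N at the grip)
- stand_top (a point): centre of the stand's flat top, where the middle of the tray's foot belongs; axes as the tongs'. The tray's long axis lies along the tongs' y
- jaw_tip (a point): tip of jaw A (+y side), x = 24 mm in the tongs' frame when open; jaw B mirrors it. The blades lie 78 to 86 mm above the table. Open, their inner faces stand at y = +-23 mm at x = -25 mm, widening to +-35 mm at the tips; shut, 7 mm either side of the centre line: they close over the tray's foot, beside its keel, and hold it down
- grip_a (a point): centre of the grip plate of the shorter handle A (-y side): 34 mm along the handle, 8 thick, 22 high, 80 mm behind the pivot, 83 mm above the table. Squeeze both grips together: a ratchet strip on A rides over a tooth on B. Distance grip_a to grip_b: 55 mm open (63 over the outsides); 28 or 21 mm held at the first or second tooth; squeezed fully about 17 mm
- grip_b (a point): centre of the same grip plate of the longer handle B (+y side)
- thumb_plate (a point): centre of the top face of the round thumb plate, 30 mm across, at the end of handle B, about 240 mm behind the stand, 89 mm above the table. Handle B flexes: pressing the plate straight down (square to the scissors' plane; 2 N to start, 5 N at its stop 12 mm down) frees its tooth from about 7 mm on, and the handles spring open
- tray: loose dark steel tray, 0.45 kg, symmetrical. Origin: centre of its foot's underside; y is its long axis. Foot 50 (x) x 34 (y) x 6 mm, keel 10 mm thick above it; floor underside 22 mm, inner floor 26 mm above the origin; floor 90 (x) x 197 (y) mm outside, 3 mm walls rise 8 mm above the inner floor. Each half takes two bars laid across (along x), near y = 37 and 82 mm
- tray_fin (a point): centre of the top edge of the tray's upright handle fin, 80 mm above the tray's origin; the fin is 30 wide (x), 8 thick (y) and stands from the inner floor in the middle of the tray, parting it in two halves; axes as the tray's
- tray_lug (a point): top centre of one of the two end lugs of the tray (y = +-107.5 mm, 40 mm above the origin). A lug is 24 wide (x), 18 along y (98.5 to 116.5 mm), from 22 to 40 mm above the origin
- lane: fixed kiln loading rack. Origin on the table under the middle of the parked tray; +x is the loading direction. Two rails 12 mm wide along x from -185 to +65 mm at y = +-75 mm, tops 60 mm above the table. The tray's floor rests on both, long axis along y (tray origin then 38 mm above the table), keel hanging between. End stops hold the tray's middle at x = 13 mm at most
- lane_entry (a point): middle of the rails before the catch (rack frame x = -125 mm, y = 0, height of the rails' tops): the tray can be set down here. The catch's post, 118 mm high, stands at x = -85, y = 142 mm of the rack frame, its inner face at y = 135 mm
- catch (a joint): angle of the gravity catch: 0 hanging, grows as it is lifted (rad, limit 0.9). A round steel arm 10 mm thick, 0.04 kg, hinged at x = -85, y = 107 mm of the rack frame, 108 mm above the table, sloping down and forward to its tip. A tray lug pushed in along the rails lifts it to about 0.25; it falls behind the lug once the tray's middle passes x = -3 mm
- catch_tip (a point): centre of the rounded tip of the catch: rack frame x = -20 mm, y = 107 mm, 66 mm above the table when hanging
- bar0: loose plain cast aluminium bar, 72 mm long (its x axis) by 22 mm wide by 24 mm high, about 0.10 kg; origin at the centre of its underside. Two to four of bar0 to bar3 are present, the others are absent (None)
- bar1: loose plain cast aluminium bar, 72 mm long (its x axis) by 22 mm wide by 24 mm high, about 0.10 kg; origin at the centre of its underside. Two to four of bar0 to bar3 are present, the others are absent (None)
- bar2: loose plain cast aluminium bar, 72 mm long (its x axis) by 22 mm wide by 24 mm high, about 0.10 kg; origin at the centre of its underside. Two to four of bar0 to bar3 are present, the others are absent (None)
- bar3: loose plain cast aluminium bar, 72 mm long (its x axis) by 22 mm wide by 24 mm high, about 0.10 kg; origin at the centre of its underside. Two to four of bar0 to bar3 are present, the others are absent (None)
- brick: bystander: pale firebrick offcut 60 x 46 x 32 mm lying among the bars, origin under its centre; leave it
- crucible: bystander: white ceramic crucible, 54 mm across, 50 mm high
Mind the look-alikes: they are no part of the job. Leave any pink look-alike of the tray alone. What is shaped like the bar1 but brown is not meant.

How it is judged:
On the way, in this order (a step that is already met when the one before it is completed fails the run):
1. the tray stands on the stand and the tongs hold it locked by the ratchet, with the fingers off them (x of tray in the frame of stand_top between -0.022 and 0.022 m and y of tray in the frame of stand_top between -0.012 and 0.012 m and z of tray in the frame of stand_top between -0.006 and 0.01 m and angle between tray's own z axis and vertical below 0.15 rad and distance between grip_a and grip_b below 0.035 m and contact force between the fingers and tongs below 0.2 N), for 0.3 s.
2. all the bars that are present lie in the tray, which is still locked in the tongs (all of step 1 and x of bar0 in the frame of tray between -0.03 and 0.03 m and y of bar0 in the frame of tray between -0.093 and 0.093 m and z of bar0 in the frame of tray between 0.015 and 0.045 m and angle between bar0's own x axis and vertical between 1.37 and 1.77 rad and x of bar1 in the frame of tray between -0.03 and 0.03 m and y of bar1 in the frame of tray between -0.093 and 0.093 m and z of bar1 in the frame of tray between 0.015 and 0.045 m and angle between bar1's own x axis and vertical between 1.37 and 1.77 rad and x of bar2 in the frame of tray between -0.03 and 0.03 m and y of bar2 in the frame of tray between -0.093 and 0.093 m and z of bar2 in the frame of tray between 0.015 and 0.045 m and angle between bar2's own x axis and vertical between 1.37 and 1.77 rad and x of bar3 in the frame of tray between -0.03 and 0.03 m and y of bar3 in the frame of tray between -0.093 and 0.093 m and z of bar3 in the frame of tray between 0.015 and 0.045 m and angle between bar3's own x axis and vertical between 1.37 and 1.77 rad), for 0.3 s.
3. the tongs are sprung open, the loaded tray still on the stand (x of tray in the frame of stand_top between -0.022 and 0.022 m and y of tray in the frame of stand_top between -0.012 and 0.012 m and z of tray in the frame of stand_top between -0.006 and 0.01 m and angle between tray's own z axis and vertical below 0.15 rad and distance between grip_a and grip_b above 0.046 m and contact force between the fingers and tongs below 0.2 N and x of bar0 in the frame of tray between -0.03 and 0.03 m and y of bar0 in the frame of tray between -0.093 and 0.093 m and z of bar0 in the frame of tray between 0.015 and 0.045 m and angle between bar0's own x axis and vertical between 1.37 and 1.77 rad and x of bar1 in the frame of tray between -0.03 and 0.03 m and y of bar1 in the frame of tray between -0.093 and 0.093 m and z of bar1 in the frame of tray between 0.015 and 0.045 m and angle between bar1's own x axis and vertical between 1.37 and 1.77 rad and x of bar2 in the frame of tray between -0.03 and 0.03 m and y of bar2 in the frame of tray between -0.093 and 0.093 m and z of bar2 in the frame of tray between 0.015 and 0.045 m and angle between bar2's own x axis and vertical between 1.37 and 1.77 rad and x of bar3 in the frame of tray between -0.03 and 0.03 m and y of bar3 in the frame of tray between -0.093 and 0.093 m and z of bar3 in the frame of tray between 0.015 and 0.045 m and angle between bar3's own x axis and vertical between 1.37 and 1.77 rad), for 0.2 s.
4. the tray, on both rails, lifts the catch with its own lug, the fingers not touching the rack (z of tray in the frame of lane between 0.03 and 0.05 m and y of tray in the frame of lane between -0.02 and 0.02 m and angle between tray's own z axis and vertical below 0.12 rad and x of tray in the frame of lane between -0.08 and 0 m and value of joint catch above 0.12 rad and contact force between the fingers and lane below 0.2 N), for 0.05 s.
At the end, for the whole second after the job is handed in: The tray rests upright on both rails (middle within 20 mm sideways of the rack's middle line, no more than 8 mm short of the parked place), the catch hangs down behind its lug (below 0.06 rad), all the present bars lie flat in it, and the tongs stand open (grips more than 46 mm apart) (z of tray in the frame of lane between 0.03 and 0.05 m and y of tray in the frame of lane between -0.02 and 0.02 m and angle between tray's own z axis and vertical below 0.12 rad and x of tray in the frame of lane between -0.008 and 0.022 m and value of joint catch below 0.06 rad and x of bar0 in the frame of tray between -0.03 and 0.03 m and y of bar0 in the frame of tray between -0.093 and 0.093 m and z of bar0 in the frame of tray between 0.015 and 0.045 m and angle between bar0's own x axis and vertical between 1.37 and 1.77 rad and x of bar1 in the frame of tray between -0.03 and 0.03 m and y of bar1 in the frame of tray between -0.093 and 0.093 m and z of bar1 in the frame of tray between 0.015 and 0.045 m and angle between bar1's own x axis and vertical between 1.37 and 1.77 rad and x of bar2 in the frame of tray between -0.03 and 0.03 m and y of bar2 in the frame of tray between -0.093 and 0.093 m and z of bar2 in the frame of tray between 0.015 and 0.045 m and angle between bar2's own x axis and vertical between 1.37 and 1.77 rad and x of bar3 in the frame of tray between -0.03 and 0.03 m and y of bar3 in the frame of tray between -0.093 and 0.093 m and z of bar3 in the frame of tray between 0.015 and 0.045 m and angle between bar3's own x axis and vertical between 1.37 and 1.77 rad and distance between grip_a and grip_b above 0.046 m and linear speed of tray below 0.02 m/s); the robot touches nothing.
It fails at once if the firebrick offcut or the crucible is moved more than 40 mm (distance of any of brick, crucible from where it was at the start of the episode above 0.04 m).
It fails at once if the fingers push on the loading rack or its catch with more than 5 N (contact force between the fingers and lane above 5 N).
Of bar0, bar1, bar2, bar3 only 2 to 4 are there at a start; the rules pass over those that are not, and their reading is None.
At some moment in a run one of bar0, bar1, bar2, bar3 may be knocked a few centimetres aside while the robot is not near it.
It also fails if it takes over 210 s, if anything falls off the work surface, if the arm or the gripper's body presses on something with over 40 N, if the wrist force passes 120 N, or if a joint passes its speed limit or range.

### The arm

A 6-joint arm with a two-finger parallel gripper is mounted at the origin on the work surface. World frame = base frame: x ahead of the robot, y to its left, z up, the work surface at z = 0. Lengths are in m, angles in rad, forces in N, time in s.
With the tool pointing down it reaches from about 0.375 to 0.9 m from the base axis. Payload 3.1 kg.
Tool frame: the origin (TCP) lies midway between the tips of the shut fingers; the grasp point (between the pads) lies manip.hold_point_z behind it (manip.hold_point_z is the distance from the TCP to the grasp point, in m); z points along the fingers, y is the direction in which the jaws open and shut (so a half turn about z gives the same grasp; the last joint's range is limited). The gripper opens to 85 mm and grips with 20 to 120 N. Pads are 22 mm wide; open, the fingers measure 114 mm over their backs; the gripper's body (76 mm by 85 mm) begins 54 mm behind the grasp point. The pads swing forward as they close: fully open they stand 13 mm farther back than shut.
Start: joints at [1.131, 0.527, 1.433, -0, 1.181, -0.178], TCP at [0.161, 0.604, 0.231] pointing down, gripper open.
Joint ranges: [-3.08, 3.08], [-0.75, 2.2], [0.22, 2.44], [-1.43, 4.57], [0, 2.65], [-2.85, 2.85]. Speed limits (rad/s): [2.79, 2.79, 3.14, 3.14, 3.14, 3.14].

### API

Orientations are given as a unit quaternion [x, y, z, w].
In Python, from station import manip, snapshot, workorder, models gives the robot as it stands.
- The arm moves only by the tool jog_arm, never from a script. Its argument "commands" is a list of rows, each a list of 5 numbers: the opening in per cent of the stroke, from 0 (shut) to 100 (fully open), then the shift along the world's x, y, z in cm, then the turn about the world's z in rad. A call has 1 to 8 rows; each row shifts and turns the pose as measured when the row begins; what a row does not reach is not made up. A row lasts 1/12 s, in which the tool goes at most 41.7 mm and 7.16 degrees, less where a joint would pass 70% of its speed; a pose out of reach is approached as far as the arm can. A call with a gripper value outside its range is refused whole. The fingers move at their own pace and stop on an object; "squeeze" is the grip in N (left out, the last holds). Time passes only in rows, so rows that do not move let the fingers close. It gives the time, the measured TCP pose, the force and the opening at its end, in the units of the state.
- manip.sense(): the state, without advancing time (a new reading comes with each control period).
- snapshot(name): name is "scene" or "top" or "wrist"; returns a dict with "image" (384x512x3 uint8, red, green, blue), "intrinsics" (3x3 intrinsics, pixels), "D" ([k1, k2, p1, p2, k3] as OpenCV has them; the pictures are not rectified), "extrinsics" (4x4, takes a point from camera to world coordinates); the wrist camera has in their place "hand_eye" (4x4, takes a point from camera to tool coordinates, whose origin is the TCP and whose axes are the flange's). Camera axes: x right, y down, z forward; pixel columns grow to the right and rows downward; lengths in m; the calibration is good to about 2 mm. A picture is of the moment at which its call begins: read the wrist's pose just before it. There is no depth.
- workorder.sign_off(): hands the job in, once; it reports no verdict.
Trained networks look in a picture, given as the dict that the camera call returned (one of the last four; its "shot" number tells which), for a name from the list of things; names that differ only in an ending like _2 or _b are one class to them, and where a whole thing is asked for, a point or a joint stands for the part that bears it (a point fixed in the world has none). Each returns a list of dicts, best first, with "score" (0 to 1); they miss things now and then, are a little off and sometimes report something else, mostly with a low value. They report only what shows in the picture. A call takes as long as a camera call. They do not tell look-alikes from the thing itself.
- models.find_in(picture, name): "centre" ([x, y, z] in m, in world coordinates, good to about 4 mm: the middle of the surface that is visible of it).
- models.pinpoint(picture, name): "centre" ([x, y, z] in m, in world coordinates, good to about 4 mm: a listed point, or the origin of a listed thing).
The state is a dict: "t": time; "q": joint angles; "qd": joint speeds; "tau": joint torques, N m; "tcp_pos": TCP position; "tool_rot": TCP orientation; "force": force on the tool from outside, world axes, zero at the start; "ft_torque": the same for the moment, N m; "finger_gap": opening from 0.0 (shut) to 1.0 (fully open).
Only numpy, scipy, OpenCV 4.12 (cv2) and the standard library are available. Lean on these libraries where they do the work, as an engineer would, in place of code of your own. Each camera call takes 0.05 s, during which the arm holds its last target. There are 200 camera calls.

## Working session

There is one attempt and no reset: what is moved stays moved. The work goes in short steps, Python scripts to look and compute and a tool call to move; the robot and the scene stay as the last step left them, time stands still between calls to the robot, and variables do not carry over. Pictures are saved under pics/ and viewed, about 12 in all and at most 16, crops included, and the job is handed in when it is done.

Besides the shell and the picture viewer there is one more tool, called after ">>>" by a JSON object that holds its "method" and its "body". jog_arm: Moves the arm, as the interface text tells. Its arguments: {"type":"object","properties":{"commands":{"type":"array","items":{"type":"array","items":{"type":"number"}}},"squeeze":{"type":"number"}},"required":["commands"]}

```bash
mkdir -p pics; ls
cat > h.py <<'E'
import numpy as np, cv2
from station import manip, snapshot, workorder, models
def save(s,n): cv2.imwrite('pics/'+n+'.png', cv2.cvtColor(s["image"],cv2.COLOR_RGB2BGR))
def proj(s,P):
    T=np.linalg.inv(np.array(s["extrinsics"])); r,_=cv2.Rodrigues(T[:3,:3])
    return cv2.projectPoints(np.array(P,float).reshape(-1,3),r,T[:3,3],np.array(s["intrinsics"]),np.array(s["D"]))[0].reshape(-1,2)
def ray(s,uv,z):
    p=cv2.undistortPoints(np.array(uv,float).reshape(-1,1,2),np.array(s["intrinsics"]),np.array(s["D"])).reshape(-1,2)
    E=np.array(s["extrinsics"]); d=np.c_[p,np.ones(len(p))]@E[:3,:3].T; o=E[:3,3]
    return o+d*((z-o[2])/d[:,2])[:,None]
E
python3 - <<'E'
from h import *
print(manip.hold_point_z, manip.sense())
for c in("scene","top"):
    s=snapshot(c); save(s,c+"0")
    print(c,np.round(s["extrinsics"],3).tolist())
    for n in("tongs","stand_top","jaw_tip","grip_a","grip_b","thumb_plate","tray","tray_fin","tray_lug","lane","lane_entry","catch_tip","bar0","brick","crucible"):
        try: print(n,[(np.round(d["centre"],3).tolist(),round(d["score"],2)) for d in models.pinpoint(s,n)])
        except Exception as e: print(n,e)
E
```

```text
pics
0.0187 {'t': 0.0, 'q': array([ 1.13151590e+00,  5.28475725e-01,  1.43390981e+00, -2.16629569e-05,
        1.18138897e+00, -1.78496888e-01]), 'qd': array([ 0.00129648,  0.00026681,  0.00017196,  0.0004552 , -0.00011049,
        0.00117187]), 'tau': array([ 1.83775983e-04, -4.42355525e+01, -1.78025311e+01, -1.72101140e-04,
        8.35634535e-03,  3.99728080e-06]), 'tcp_pos': array([0.16081353, 0.60321341, 0.23032536]), 'tool_rot': array([ 1.30018430e-01,  9.91510977e-01, -1.04233671e-03, -3.22098644e-04]), 'force': array([ 0.49551393,  0.33982795, -0.06578464]), 'ft_torque': array([ 0.03450064, -0.02289733,  0.01117363]), 'finger_gap': 1.002664635635337}
scene [[0.808, 0.489, -0.329, 0.758], [0.589, -0.678, 0.44, -0.351], [-0.008, -0.549, -0.836, 0.846], [0.0, 0.0, 0.0, 1.0]]
tongs [([0.67, -0.026, 0.007], 0.82)]
stand_top [([0.67, -0.026, 0.07], 0.84)]
jaw_tip [([0.695, 0.015, 0.081], 0.97)]
grip_a [([0.492, -0.038, 0.084], 0.9), ([0.493, 0.015, 0.083], 0.66)]
grip_b [([0.492, -0.038, 0.084], 0.9), ([0.493, 0.015, 0.083], 0.66)]
thumb_plate [([0.432, 0.033, 0.091], 0.79), ([0.49
[... 1229 characters left out ...]
6, 0.042, 0.091], 0.64)]
tray [([0.638, -0.282, -0.0], 0.98), ([0.207, -0.279, -0.0], 0.75)]
tray_fin [([0.636, -0.282, 0.077], 0.72), ([0.202, -0.282, 0.08], 0.58)]
tray_lug [([0.148, -0.366, 0.044], 0.97), ([0.645, -0.176, 0.041], 0.71), ([0.494, 0.312, 0.059], 0.61), ([0.37, 0.12, 0.002], 0.18)]
lane [([0.623, 0.307, 0.002], 0.56)]
lane_entry [([0.495, 0.315, 0.059], 0.76), ([0.636, -0.286, -0.001], 0.19)]
catch_tip [([0.602, 0.419, 0.064], 0.43)]
bar0 [([0.496, -0.197, -0.002], 0.67), ([0.504, -0.32, 0.003], 0.6), ([0.387, -0.181, 0.004], 0.48)]
brick [([0.404, -0.346, -0.003], 0.7), ([0.637, -0.286, -0.005], 0.58)]
crucible [([0.371, 0.122, -0.002], 0.45), ([0.434, 0.038, 0.092], 0.39)]
```

View pics/scene0.png

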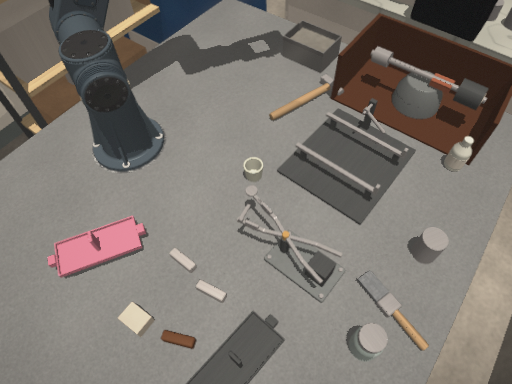

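View pics/top0.png

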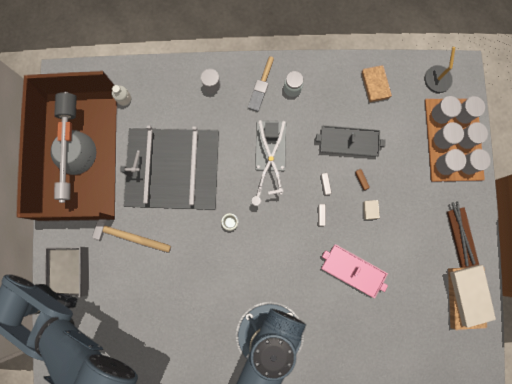

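The scene shows two white bars, at pixels (182,260) and (211,290), and a brown look-alike at (178,339). The pink tray is a decoy; the dark tray is at about (240,360), the tongs around (285,235) and the rack around (345,160). Next I'll get a closer look at the rack and tongs with the wrist camera.

>>> {"method": "jog_arm", "body": {"commands": [[100,2.5,-1.9,0.6,0.025],[100,2.5,-1.9,0.6,0.025],[100,2.5,-1.9,0.6,0.025],[100,2.5,-1.9,0.6,0.025],[100,2.5,-1.9,0.6,0.025],[100,2.5,-1.9,0.6,0.025],[100,2.5,-1.9,0.6,0.025],[100,2.5,-1.9,0.6,0.025]]}}

```text
t: 2.27
tcp_pos: [0.3613, 0.4485, 0.2797]
tool_rot: [0.019, 1.0, -0.0, -0.002]
force: [0.1, -0.8, -0.3]
finger_gap: 0.996
```

>>> {"method": "jog_arm", "body": {"commands": [[100,2.5,-1.9,0.6,0],[100,2.5,-1.9,0.6,0],[100,2.5,-1.9,0.6,0],[100,2.5,-1.9,0.6,0],[100,2.5,-1.9,0.6,0],[100,2.5,-1.9,0.6,0],[100,0,0,0,0],[100,0,0,0,0]]}}

```text
t: 2.93
tcp_pos: [0.5246, 0.3228, 0.3197]
tool_rot: [0.023, 1.0, 0.0, 0.002]
force: [-0.2, 0.2, -0.1]
finger_gap: 0.999
```

```bash
cat >> h.py <<'E'
from scipy.spatial.transform import Rotation as R
def wrist():
    st=manip.sense(); s=snapshot("wrist")
    T=np.eye(4); T[:3,:3]=R.from_quat(st["tool_rot"]).as_matrix(); T[:3,3]=st["tcp_pos"]
    s=dict(s); s2=dict(s); s2["extrinsics"]=T@np.array(s["hand_eye"])
    return s,s2
def yaw():
    q=manip.sense()["tool_rot"]; y=R.from_quat(q).as_matrix()[:,1]; a=np.arctan2(y[1],y[0])-np.pi/2
    return (a+np.pi/2)%np.pi-np.pi/2
def look(names,name=None,fi=()):
    s,s2=wrist(); print("tcp",np.round(manip.sense()["tcp_pos"],4),"yaw",round(yaw(),4),"cam",np.round(s2["extrinsics"],3).tolist()[0:3])
    if name: save(s,name)
    for n in names: print(n,[(np.round(d["centre"],4).tolist(),round(d["score"],2)) for d in models.pinpoint(s,n)])
    for n in fi: print("find",n,[(np.round(d["centre"],4).tolist(),round(d["score"],2)) for d in models.find_in(s,n)])
    return s2
E
python3 - <<'E'
from h import *
s=look(["lane","lane_entry","catch_tip"],"w1")
np.savez("w1.npz",**{k:np.array(s[k]) for k in("extrinsics","intrinsics","D")})
E
```

```text
tcp [0.5249 0.3228 0.3198] yaw -0.0452 cam [[0.047, 0.961, 0.274, 0.456], [0.999, -0.045, -0.012, 0.327], [0.001, 0.274, -0.962, 0.462]]
lane [([0.6188, 0.3085, 0.0026], 0.63)]
lane_entry [([0.4932, 0.3126, 0.0581], 0.82)]
catch_tip [([0.6038, 0.4186, 0.0697], 0.82)]
```

View pics/w1.png

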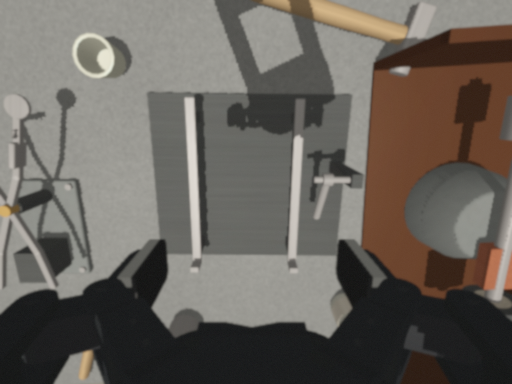

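Rails are clear: the left (−y) one runs from (190,98) to (196,258), the right (+y) one from (299,98) to (293,258). The catch is at (325,195).

Run:
```python
from h import *
s=dict(np.load("w1.npz"))
p=ray(s,[(190,98),(196,258),(299.5,98),(293.5,258)],.06)
print(np.round(p,4))
for a,b in((0,1),(2,3)): d=p[b]-p[a]; print(np.arctan2(d[1],d[0]),np.linalg.norm(d))
```

```text
[[0.432  0.2456 0.06  ]
 [0.6705 0.2295 0.06  ]
 [0.4388 0.3926 0.06  ]
 [0.6778 0.3832 0.06  ]]
-0.06711827963473167 0.2390722586951722
-0.039232349062123965 0.23918390421258215
```

>>> {"method": "jog_arm", "body": {"commands": [[100,0.3,-4.1,0.1,0],[100,0.3,-4.1,0.1,0],[100,0.3,-4.1,0.1,0],[100,0.3,-4.1,0.1,0],[100,0.3,-4.1,0.1,0],[100,0.3,-4.1,0.1,0],[100,0.3,-4.1,0.1,0],[100,0.3,-4.1,0.1,0]]}}

```text
t: 3.8
tcp_pos: [0.5361, 0.0043, 0.326]
tool_rot: [0.003, 1.0, 0.003, -0.001]
force: [0.5, 0.8, -0.1]
finger_gap: 0.997
```

>>> {"method": "jog_arm", "body": {"commands": [[100,0,-2,0,0],[100,0,0,0,0],[100,0,0,0,0]]}}

```text
t: 4.05
tcp_pos: [0.5354, -0.0211, 0.326]
tool_rot: [0.006, 1.0, 0.002, -0.001]
force: [-0.4, 0.8, 0.3]
finger_gap: 1.0
```

Run:
```python
from h import *
s=look(["tongs","stand_top","jaw_tip","grip_a","thumb_plate"],"w2")
np.savez("w2.npz",**{k:np.array(s[k]) for k in("extrinsics","intrinsics","D")})
```

```text
tcp [ 0.5354 -0.0206  0.3259] yaw -0.0103 cam [[0.012, 0.963, 0.269, 0.468], [1.0, -0.013, 0.0, -0.02], [0.004, 0.269, -0.963, 0.469]]
tongs [([0.6702, -0.0216, 0.0015], 0.79), ([0.3869, -0.1795, 0.0034], 0.38)]
stand_top [([0.6694, -0.0225, 0.0737], 0.65)]
jaw_tip [([0.6969, 0.0176, 0.0783], 0.74)]
grip_a [([0.4889, -0.0374, 0.0842], 0.95), ([0.493, 0.0105, 0.0865], 0.75), ([0.6683, -0.0225, 0.0727], 0.5)]
thumb_plate [([0.4322, 0.0337, 0.0879], 0.98)]
```

View pics/w2.png

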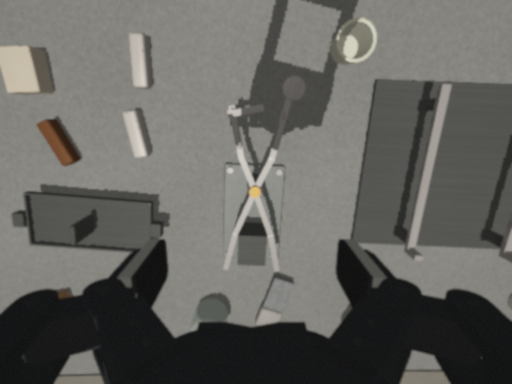

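The tongs are open and empty: pivot at (255,192), stand at (252,248), thumb plate at (293,87). The tray sits at about (93,222).

Run:
```python
from h import *
s=dict(np.load("w2.npz"))
print("pivot",np.round(ray(s,[(255,192)],.086),4))
print("plate",np.round(ray(s,[(225,164),(284,164),(230,170.5),(279.5,170.5)],.012),4))
print("thumb",np.round(ray(s,[(293,87)],.089),4))
for yw in(-.02,-.055,-.085):
  c,q=np.cos(yw),np.sin(yw)
  f=lambda x,y,z:(.6695+c*x-q*y,-.0235+q*x+c*y,z)
  print(yw,np.round(proj(s,[f(-.1,0,.086),f(-.085,.05,.012),f(-.085,-.05,.012),f(-.025,.022,.07),f(-.025,-.022,.07),f(.025,-.022,.07),f(.025,.022,.07)])).tolist())
im=cv2.imread("pics/w2.png")[60:290,200:310]; cv2.imwrite("pics/w2c.png",cv2.resize(im,None,fx=5,fy=2.6*1)) if 0 else cv2.imwrite("pics/w2c.png",cv2.resize(im[60:],None,fx=3.5,fy=3.5,interpolation=cv2.INTER_CUBIC))
```

```text
pivot [[ 0.5709 -0.0147  0.086 ]]
plate [[ 0.543  -0.0621  0.012 ]
 [ 0.5442  0.0339  0.012 ]
 [ 0.5538 -0.0544  0.012 ]
 [ 0.5549  0.0268  0.012 ]]
thumb [[0.4339 0.0343 0.089 ]]
-0.02 [[250.0, 191.0], [280.0, 189.0], [220.0, 188.0], [264.0, 236.0], [235.0, 236.0], [236.0, 265.0], [264.0, 265.0]]
-0.055 [[253.0, 191.0], [282.0, 190.0], [222.0, 187.0], [265.0, 236.0], [236.0, 235.0], [235.0, 265.0], [263.0, 266.0]]
-0.085 [[255.0, 191.0], [283.0, 191.0], [223.0, 186.0], [265.0, 237.0], [237.0, 235.0], [235.0, 264.0], [263.0, 266.0]]
```

View pics/w2c.png

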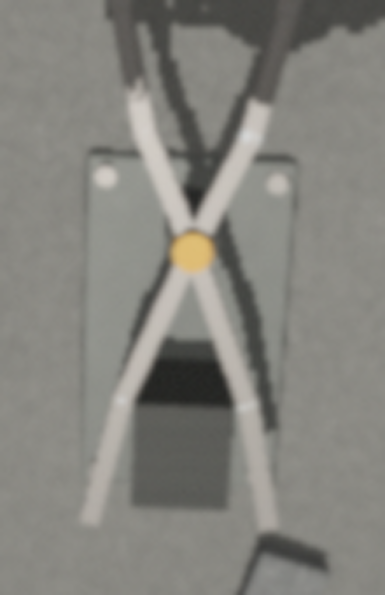

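>>> {"method": "jog_arm", "body": {"commands": [[100,0.6,-3.8,0,0],[100,0.6,-3.8,0,0],[100,0.6,-3.8,0,0],[100,0.6,-3.8,0,0],[100,0.6,-3.8,0,0],[100,0.6,-3.8,0,0],[100,0,0,0,0],[100,0,0,0,0]]}}

```text
t: 5.02
tcp_pos: [0.5739, -0.2462, 0.3259]
tool_rot: [-0.006, 1.0, 0.003, 0.0]
force: [0.6, 0.9, 0.6]
finger_gap: 1.005
```

Run:
```python
from h import *
s=look(["tray","tray_fin","tray_lug","bar0"],"w3")
np.savez("w3.npz",**{k:np.array(s[k]) for k in("extrinsics","intrinsics","D")})
```

```text
tcp [ 0.5739 -0.2464  0.3258] yaw 0.013 cam [[-0.012, 0.963, 0.27, 0.506], [1.0, 0.01, 0.008, -0.247], [0.005, 0.27, -0.963, 0.468]]
tray [([0.636, -0.2845, 0.0012], 0.82)]
tray_fin [([0.6327, -0.2794, 0.0782], 0.97)]
tray_lug [([0.6479, -0.1805, 0.0401], 0.83)]
bar0 [([0.3886, -0.1819, 0.0014], 0.84), ([0.494, -0.2004, -0.0012], 0.58)]
```

View pics/w3.png

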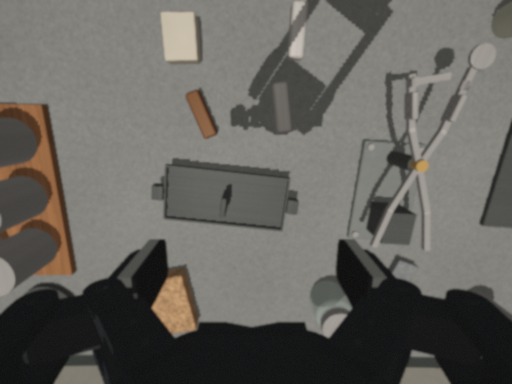

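The tray and its lugs show at (157,191) and (292,202), the fin at (227,200). Computing its yaw.

Run:
```python
from h import *
s=dict(np.load("w3.npz"))
p=ray(s,[(157.5,190),(293,201)],.04); d=p[1]-p[0]; print("lugs",np.round(p,4),p.mean(0),np.linalg.norm(d),"yaw",-np.arctan2(d[0],d[1]))
p=ray(s,[(167,166),(290,174),(282,228),(166,218)],.034); print(np.round(p,4),p.mean(0))
for a,b in((0,1),(3,2)): d=p[b]-p[a]; print(-np.arctan2(d[0],d[1]),np.linalg.norm(d))
print("fin",proj(s,[[.635,-.283,.08]]))
im=cv2.imread("pics/w3.png")[150:245,140:310]; cv2.imwrite("pics/w3c.png",cv2.resize(im,None,fx=4.5,fy=4.5,interpolation=cv2.INTER_CUBIC))
```

```text
lugs [[ 0.6204 -0.3899  0.04  ]
 [ 0.6362 -0.1771  0.04  ]] [ 0.62826081 -0.28349498  0.04      ] 0.21341441910729939 yaw -0.0741354031467526
[[ 0.5834 -0.3743  0.034 ]
 [ 0.5939 -0.1831  0.034 ]
 [ 0.6848 -0.1919  0.034 ]
 [ 0.669  -0.3818  0.034 ]] [ 0.63276278 -0.28277121  0.034     ]
-0.054805337054735684 0.19148990192217105
-0.08287157937339784 0.1905579063692178
fin [[223.93755799 207.60621993]]
```

View pics/w3c.png

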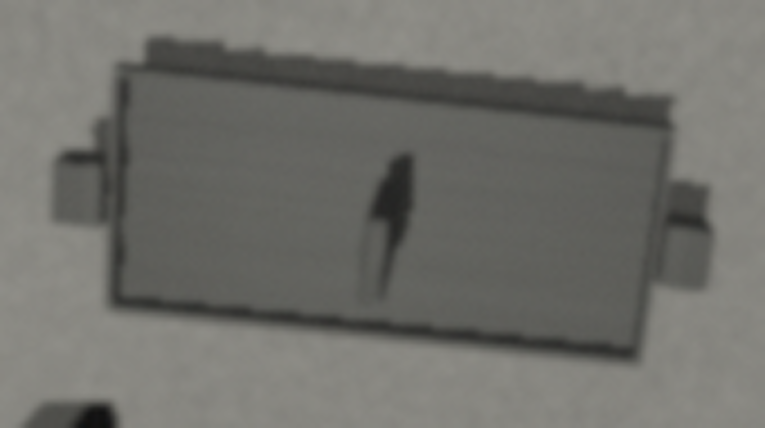

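>>> {"method": "jog_arm", "body": {"commands": [[100,2,-1.2,-2,-0.04],[100,2,-1.2,-2,-0.04],[100,2,-1.2,-2,-0.04],[100,0,0,-3.5,0],[100,0,0,-3.5,0],[100,0,0,-3.5,0],[100,0,0,-3.5,0],[100,0,0,0,0]]}}

```text
t: 5.93
tcp_pos: [0.6398, -0.2684, 0.1284]
tool_rot: [0.047, 0.999, -0.001, 0.007]
force: [-0.3, 1.9, -1.8]
finger_gap: 1.0
```

Run:
```python
from h import *
s=look(["tray_fin"],"w4")
```

```text
tcp [ 0.6416 -0.2692  0.132 ] yaw -0.0937 cam [[0.095, 0.954, 0.283, 0.57], [0.996, -0.09, -0.028, -0.261], [-0.001, 0.284, -0.959, 0.27]]
tray_fin [([0.6332, -0.2818, 0.077], 0.85)]
```

View pics/w4.png

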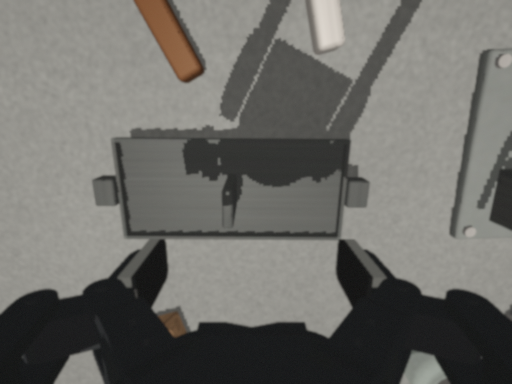

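The tray now looks square to the gripper, with the fin at (228,213). Descend and grip.

>>> {"method": "jog_arm", "body": {"commands": [[100,-0.7,-1.2,-1.5,0],[100,0,0,-2.5,0],[100,0,0,-2.5,0],[100,0,0,-2.0,0],[100,0,0,0,0]]}}

```text
t: 6.45
tcp_pos: [0.6495, -0.2877, 0.0697]
tool_rot: [0.044, 0.999, -0.013, 0.029]
force: [-1.0, 1.0, -0.2]
finger_gap: 0.996
```

>>> {"method": "jog_arm", "body": {"commands": [[0,0,0,0,0],[0,0,0,0,0],[0,0,0,0,0],[0,0,0,0,0],[0,0,0,0,0],[0,0,0,0,0],[0,0,0,0,0],[0,0,0,0,0]], "squeeze": 80}}

```text
t: 7.12
tcp_pos: [0.6582, -0.2916, 0.0867]
tool_rot: [0.043, 0.998, -0.02, 0.04]
force: [-0.4, 0.1, 0.5]
finger_gap: -0.0
```

Run:
```python
from h import *
s=manip.sense(); print({k:np.round(v,3) for k,v in s.items()})
print(np.round(R.from_quat(s["tool_rot"]).as_matrix(),3).tolist())
s=look(["tray_fin","tray"],"w5")
save(snapshot("scene"),"s5")
```

```text
{'t': np.float64(7.117), 'q': array([-0.574,  0.787,  1.354,  0.008,  0.913, -2.063]), 'qd': array([ 0.002, -0.006, -0.001, -0.002,  0.001, -0.   ]), 'tau': array([ 2.5000e-02, -5.2545e+01, -1.5354e+01,  1.9000e-02, -3.1000e-01,
       -0.0000e+00]), 'tcp_pos': array([ 0.658, -0.292,  0.087]), 'tool_rot': array([ 0.043,  0.998, -0.02 ,  0.04 ]), 'force': array([-0.406,  0.063,  0.536]), 'ft_torque': array([ 0.015,  0.058, -0.071]), 'finger_gap': np.float64(-0.0)}
[[-0.993, 0.088, 0.078], [0.085, 0.995, -0.043], [-0.081, -0.036, -0.996]]
tcp [ 0.6582 -0.2916  0.0867] yaw -0.0884 cam [[0.089, 0.935, 0.343, 0.58], [0.995, -0.071, -0.065, -0.279], [-0.036, 0.347, -0.937, 0.223]]
tray_fin [([0.634, -0.2846, 0.0774], 0.64)]
tray [([0.634, -0.2855, 0.0023], 0.82)]
```

View pics/s5.png

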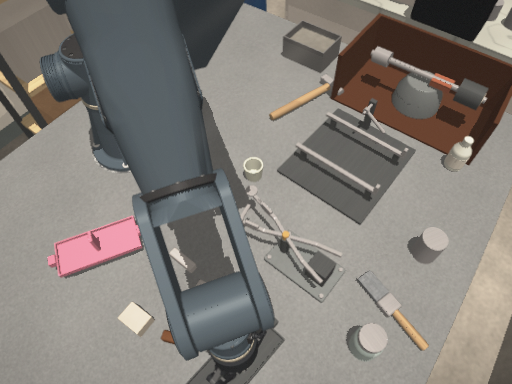

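>>> {"method": "jog_arm", "body": {"commands": [[100,0,0,0,0],[100,0,0,0,0],[100,0,0,0,0],[100,0,0,0,0]]}}

```text
t: 7.65
tcp_pos: [0.6573, -0.2912, 0.0849]
tool_rot: [0.043, 0.998, -0.019, 0.039]
force: [-0.2, 0.3, -0.5]
finger_gap: 0.568
```

>>> {"method": "jog_arm", "body": {"commands": [[100,0,0,2,0],[100,0,0,2,0],[100,0,0,0,0],[100,0,0,0,0]]}}

```text
t: 7.98
tcp_pos: [0.6558, -0.2903, 0.1235]
tool_rot: [0.044, 0.998, -0.018, 0.036]
force: [-0.3, 0.7, -0.2]
finger_gap: 0.998
```

>>> {"method": "jog_arm", "body": {"commands": [[100,0,0,2,0],[100,0,0,2,0],[100,0,0,2,0],[100,0,0,2,0],[100,0,0,0,0]]}}

```text
t: 8.4
tcp_pos: [0.6527, -0.2884, 0.1987]
tool_rot: [0.044, 0.998, -0.015, 0.032]
force: [0.9, -0.3, 0.6]
finger_gap: 1.003
```

>>> {"method": "jog_arm", "body": {"commands": [[100,-1,0,0,0],[100,-1,0,0,0],[100,0,0,0,0],[100,0,0,0,0]]}}

```text
t: 8.73
tcp_pos: [0.6286, -0.287, 0.1933]
tool_rot: [0.044, 0.999, -0.013, 0.028]
force: [0.9, 0.3, -0.5]
finger_gap: 1.002
```

>>> {"method": "jog_arm", "body": {"commands": [[100,0,0,-1,0],[100,0,0,-1,0],[100,0,0,-1,0],[100,0,0,-1,0],[100,0,0,0,0],[100,0,0,0,0]]}}

```text
t: 9.23
tcp_pos: [0.6264, -0.2854, 0.143]
tool_rot: [0.044, 0.999, -0.011, 0.025]
force: [0.2, 0.1, 0.8]
finger_gap: 1.001
```

>>> {"method": "jog_arm", "body": {"commands": [[100,0,0,0.3,0],[100,0,0,0.3,0],[100,0,0,0.3,0],[100,0,0,0.3,0],[100,0,0,0.3,0],[100,0,0,0.3,0],[100,0,0,0.3,0],[100,0,0,0.3,0]]}}

```text
t: 9.9
tcp_pos: [0.6277, -0.2859, 0.1711]
tool_rot: [0.043, 0.999, -0.012, 0.026]
force: [-0.2, -0.2, -0.8]
finger_gap: 1.001
```

>>> {"method": "jog_arm", "body": {"commands": [[100,0,0,0,0],[100,0,0,0,0],[100,0,0,0,0],[100,0,0,0,0],[100,0,0,0,0],[100,0,0,0,0],[100,0,0,0,0],[100,0,0,0,0]]}}

```text
t: 10.57
tcp_pos: [0.6279, -0.286, 0.172]
tool_rot: [0.043, 0.999, -0.012, 0.027]
force: [0.3, -1.1, 1.0]
finger_gap: 0.997
```

>>> {"method": "jog_arm", "body": {"commands": [[100,0,0,4,0],[100,0,0,4,0],[100,0,0,0,0],[100,0,0,0,0]]}}

```text
t: 10.9
tcp_pos: [0.6257, -0.2847, 0.2507]
tool_rot: [0.044, 0.999, -0.01, 0.023]
force: [-0.1, 0.4, -0.3]
finger_gap: 0.998
```

>>> {"method": "jog_arm", "body": {"commands": [[100,-4,0,0,0],[100,-4,0,0,0],[100,0,0,0,0],[100,0,0,0,0]]}}

```text
t: 11.23
tcp_pos: [0.5429, -0.2831, 0.2484]
tool_rot: [0.043, 0.999, -0.009, 0.022]
force: [0.9, -0.4, -0.2]
finger_gap: 1.002
```

>>> {"method": "jog_arm", "body": {"commands": [[100,4,0,0,0],[100,4,0,0,0],[100,0,0,0,0],[100,0,0,0,0]]}}

```text
t: 11.57
tcp_pos: [0.6205, -0.2797, 0.2423]
tool_rot: [0.044, 0.999, -0.005, 0.016]
force: [-0.3, 0.7, 0.3]
finger_gap: 1.0
```

>>> {"method": "jog_arm", "body": {"commands": [[100,0,0,-4,0],[100,0,0,-4,0],[100,0,0,0,0],[100,0,0,0,0]]}}

```text
t: 11.9
tcp_pos: [0.624, -0.2804, 0.1616]
tool_rot: [0.043, 0.999, -0.007, 0.019]
force: [0.5, 0.2, 1.0]
finger_gap: 1.0
```

>>> {"method": "jog_arm", "body": {"commands": [[100,-4,0,0.2,0],[100,-4,0,0.2,0],[100,0,0,0,0],[100,0,0,0,0],[100,4,0,0.2,0],[100,4,0,0.2,0],[100,0,0,0,0],[100,0,0,0,0]]}}

```text
t: 12.57
tcp_pos: [0.6225, -0.2796, 0.179]
tool_rot: [0.044, 0.999, -0.007, 0.02]
force: [-0.5, -0.6, -0.7]
finger_gap: 1.003
```

>>> {"method": "jog_arm", "body": {"commands": [[100,-4,0,0.2,0],[100,-4,0,0.2,0],[100,0,0,0,0],[100,0,0,0,0],[100,4,0,0.2,0],[100,4,0,0.2,0],[100,0,0,0,0],[100,0,0,0,0]]}}

```text
t: 13.23
tcp_pos: [0.6223, -0.2783, 0.1924]
tool_rot: [0.044, 0.999, -0.008, 0.022]
force: [-0.2, -0.2, -0.1]
finger_gap: 0.997
```

>>> {"method": "jog_arm", "body": {"commands": [[100,0.5,-0.2,-1.8,0],[100,0.4,-0.2,-1.8,0],[100,0.2,-0.1,-1.8,0],[100,0,0,-1.8,0],[100,0,0,0,0]]}}

```text
t: 13.65
tcp_pos: [0.6376, -0.2854, 0.1234]
tool_rot: [0.043, 0.999, -0.011, 0.027]
force: [-0.3, 0.6, -0.3]
finger_gap: 1.002
```

>>> {"method": "jog_arm", "body": {"commands": [[100,0,0,-1.5,0],[100,0,0,-1.5,0],[100,0,0,0,0]]}}

```text
t: 13.9
tcp_pos: [0.6384, -0.2866, 0.0955]
tool_rot: [0.043, 0.999, -0.012, 0.028]
force: [0.3, 1.1, -0.5]
finger_gap: 1.0
```

>>> {"method": "jog_arm", "body": {"commands": [[100,-0.2,0.15,-1.2,0],[100,-0.2,0.15,-1.2,0],[100,0,0,-1.2,0],[100,0,0,0,0]]}}

```text
t: 14.23
tcp_pos: [0.6361, -0.2852, 0.0625]
tool_rot: [0.043, 0.998, -0.014, 0.032]
force: [-1.2, -0.1, 0.2]
finger_gap: 1.002
```

>>> {"method": "jog_arm", "body": {"commands": [[100,0,0,-1,0],[100,0,0,0,0],[100,0,0,0,0]]}}

```text
t: 14.48
tcp_pos: [0.6369, -0.2859, 0.0528]
tool_rot: [0.043, 0.998, -0.015, 0.033]
force: [0.0, 0.6, -0.6]
finger_gap: 0.998
```

>>> {"method": "jog_arm", "body": {"commands": [[50,0,0.2,-0.5,0],[20,0,0,0,0],[0,0,0,0,0],[0,0,0,0,0]], "squeeze": 60}}

```text
t: 14.82
tcp_pos: [0.6377, -0.2841, 0.0484]
tool_rot: [0.043, 0.998, -0.015, 0.033]
force: [-0.4, 0.0, -0.1]
finger_gap: 0.458
```

>>> {"method": "jog_arm", "body": {"commands": [[0,0,0,0,0],[0,0,0,0,0],[0,0,0,0,0],[0,0,0,0,0]]}}

```text
t: 15.15
tcp_pos: [0.6384, -0.2846, 0.0492]
tool_rot: [0.043, 0.998, -0.016, 0.034]
force: [0.1, -0.4, -1.4]
finger_gap: 0.086
```

>>> {"method": "jog_arm", "body": {"commands": [[0,0,0,0,0],[0,0,0,1,0],[0,0,0,1.5,0],[0,0,0,1.5,0],[0,0,0,1.5,0],[0,0,0,1.5,0],[0,0,0,1.5,0],[0,0,0,0,0]]}}

```text
t: 15.82
tcp_pos: [0.6315, -0.2798, 0.1324]
tool_rot: [0.043, 0.999, -0.011, 0.026]
force: [1.3, -0.4, -4.0]
finger_gap: 0.086
```

>>> {"method": "jog_arm", "body": {"commands": [[0,0,0,1.5,0],[0,0,0,1.5,0],[0,0,0,1.5,0],[0,0,0,1.5,0],[0,0,0,1.5,0],[0,0,0,0,0]]}}

```text
t: 16.32
tcp_pos: [0.6257, -0.2759, 0.2035]
tool_rot: [0.043, 0.999, -0.006, 0.018]
force: [0.1, -0.2, -3.9]
finger_gap: 0.088
```

>>> {"method": "jog_arm", "body": {"commands": [[0,0.4,2,0.3,0],[0,0.5,3,0,0.01],[0,0.5,3,0,0.01],[0,0.5,3,0,0.01],[0,0.5,3,0,0.01],[0,0.5,3,0,0],[0,0.5,3,0,0],[0,0.5,2,0,0]]}}

```text
t: 16.98
tcp_pos: [0.6569, -0.0526, 0.1934]
tool_rot: [0.028, 1.0, -0.005, 0.01]
force: [0.3, 0.1, -4.5]
finger_gap: 0.085
```

Run:
```python
from h import *
s=manip.sense(); print({k:np.round(s[k],3) for k in("tcp_pos","tool_rot","force","qd")},yaw())
s=snapshot("scene"); save(s,"s6"); t=snapshot("top")
for q in(s,t):
  for n in("tray","tray_fin","tray_lug"): print(n,[(np.round(d["centre"],3).tolist(),round(d["score"],2)) for d in models.pinpoint(q,n)][:3])
```

```text
{'tcp_pos': array([ 0.657, -0.053,  0.193]), 'tool_rot': array([ 0.028,  1.   , -0.005,  0.01 ]), 'force': array([ 0.265,  0.059, -4.463]), 'qd': array([ 0.388,  0.076, -0.081, -0.041,  0.034,  0.398])} -0.0557991776497877
tray [([0.658, -0.052, 0.148], 0.8), ([0.203, -0.282, -0.002], 0.59)]
tray_fin [([0.204, -0.281, 0.081], 0.93), ([0.66, -0.049, 0.221], 0.74), ([0.654, -0.052, 0.143], 0.18)]
tray_lug [([0.658, 0.053, 0.185], 0.86), ([0.153, -0.372, 0.042], 0.75), ([0.657, -0.054, 0.222], 0.16)]
tray [([0.209, -0.279, 0.0], 0.91)]
tray_fin [([0.203, -0.283, 0.084], 0.56)]
tray_lug [([0.66, 0.059, 0.186], 0.6), ([0.153, -0.368, 0.042], 0.6), ([0.604, 0.418, 0.066], 0.59)]
```

>>> {"method": "jog_arm", "body": {"commands": [[0,0.6,1,0,0],[0,0.6,1,0,0],[0,0,0,0,0],[0,0,0,0,0]]}}

```text
t: 17.72
tcp_pos: [0.6715, -0.0389, 0.1952]
tool_rot: [0.032, 0.999, -0.006, 0.012]
force: [-0.4, -0.1, -4.1]
finger_gap: 0.079
```

>>> {"method": "jog_arm", "body": {"commands": [[0,0,0.8,0,0.005],[0,0,0.8,-1,0.005],[0,0,0,-1.2,0],[0,0,0,-1.2,0],[0,0,0,0,0],[0,0,0,0,0]]}}

```text
t: 18.22
tcp_pos: [0.6708, -0.0197, 0.1573]
tool_rot: [0.026, 1.0, -0.006, 0.012]
force: [0.2, -0.2, -3.8]
finger_gap: 0.081
```

Run:
```python
from h import *
s=manip.sense(); print({k:np.round(s[k],4) for k in("tcp_pos","tool_rot","force")},yaw())
s=snapshot("scene")
for n in("tray","tray_fin","tray_lug"): print(n,[(np.round(d["centre"],4).tolist(),round(d["score"],2)) for d in models.pinpoint(s,n)][:3])
im=cv2.cvtColor(s["image"],cv2.COLOR_RGB2BGR)[180:330,210:370]; cv2.imwrite("pics/s7.png",cv2.resize(im,None,fx=4,fy=4,interpolation=cv2.INTER_CUBIC))
```

```text
{'tcp_pos': array([ 0.6708, -0.0197,  0.1573]), 'tool_rot': array([ 0.0256,  0.9996, -0.0056,  0.0115]), 'force': array([ 0.2036, -0.2146, -3.8177])} -0.05137826788445721
tray [([0.201, -0.2823, 0.0006], 0.58), ([0.6705, -0.0181, 0.1092], 0.57)]
tray_fin [([0.2078, -0.2817, 0.0805], 0.91), ([0.671, -0.0187, 0.1848], 0.72), ([0.6685, -0.0198, 0.1107], 0.25)]
tray_lug [([0.6699, 0.0874, 0.1497], 0.84), ([0.1504, -0.3743, 0.0403], 0.8)]
```

View pics/s7.png

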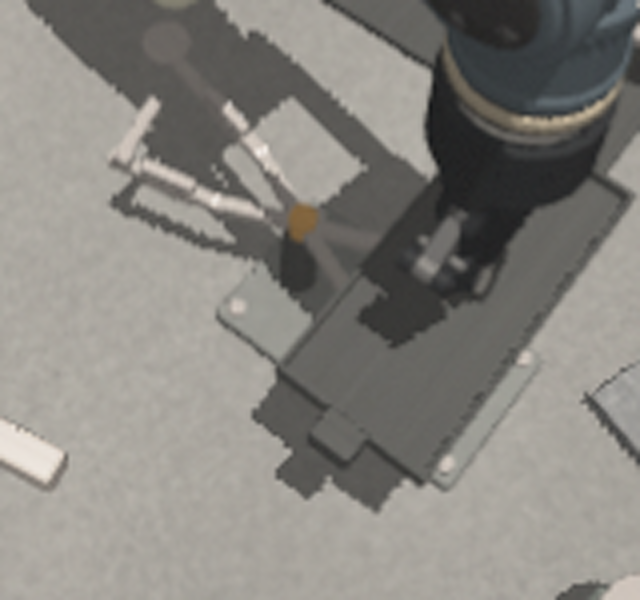

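The tray is held level above the stand and parallel to the base plate. Lowering it.

>>> {"method": "jog_arm", "body": {"commands": [[0,0,-0.2,-0.8,0],[0,0,-0.1,-0.8,0],[0,0,0,-0.8,0],[0,0,0,0,0],[0,0,0,0,0]]}}

```text
t: 18.83
tcp_pos: [0.673, -0.0247, 0.1343]
tool_rot: [0.026, 1.0, -0.006, 0.015]
force: [0.1, 0.5, -4.3]
finger_gap: 0.077
```

>>> {"method": "jog_arm", "body": {"commands": [[0,0,0,-0.4,0],[0,0,0,-0.4,0],[0,0,0,0,0]]}}

```text
t: 19.08
tcp_pos: [0.6729, -0.0248, 0.1252]
tool_rot: [0.027, 1.0, -0.006, 0.015]
force: [-0.6, -0.4, -4.2]
finger_gap: 0.081
```

>>> {"method": "jog_arm", "body": {"commands": [[0,0,0.15,-0.3,0],[0,0,0,-0.3,0],[0,0,0,-0.2,0],[0,0,0,0,0]]}}

```text
t: 19.42
tcp_pos: [0.6737, -0.0233, 0.1203]
tool_rot: [0.026, 1.0, -0.007, 0.016]
force: [0.4, -0.4, -4.3]
finger_gap: 0.085
```

>>> {"method": "jog_arm", "body": {"commands": [[0,-0.1,0,-0.3,0],[0,0,0,-0.2,0],[0,0,0,-0.1,0]]}}

```text
t: 19.67
tcp_pos: [0.6742, -0.0234, 0.1195]
tool_rot: [0.026, 0.999, -0.007, 0.019]
force: [-0.2, -0.8, -2.7]
finger_gap: 0.083
```

Run:
```python
from h import *
s=manip.sense(); print({k:np.round(s[k],4) for k in("tcp_pos","tool_rot","force")},yaw())
for c in("scene","top"):
  s=snapshot(c)
  for n in("tray","tray_lug","stand_top","tray_fin"): print(n,[(np.round(d["centre"],4).tolist(),round(d["score"],2)) for d in models.pinpoint(s,n)][:3])
```

```text
{'tcp_pos': array([ 0.6742, -0.0234,  0.1195]), 'tool_rot': array([ 0.0259,  0.9995, -0.0074,  0.0185]), 'force': array([-0.1785, -0.8183, -2.663 ])} -0.052089631638103207
tray [([0.2042, -0.2819, -0.0009], 0.63)]
tray_lug [([0.6712, 0.0834, 0.1109], 0.8), ([0.151, -0.373, 0.0408], 0.74)]
stand_top []
tray_fin [([0.6756, -0.0229, 0.1466], 0.82), ([0.2081, -0.279, 0.0828], 0.59)]
tray [([0.2091, -0.2787, 0.0011], 0.57), ([0.4939, 0.3112, 0.0609], 0.15)]
tray_lug [([0.1518, -0.3707, 0.0435], 0.83), ([0.6751, 0.0864, 0.111], 0.58)]
stand_top []
tray_fin [([0.2041, -0.2826, 0.0827], 0.79)]
```

>>> {"method": "jog_arm", "body": {"commands": [[0,0,0,-0.15,0],[0,0,0,-0.1,0],[20,0,0,0,0],[30,0,0,0,0],[50,0,0,0,0]]}}

```text
t: 20.58
tcp_pos: [0.6763, -0.0239, 0.1198]
tool_rot: [0.026, 0.999, -0.008, 0.021]
force: [-0.0, -0.1, 0.5]
finger_gap: 0.427
```

>>> {"method": "jog_arm", "body": {"commands": [[80,0,0,0,0],[80,0,0,0,0],[80,0,0,0,0],[80,0,0,1.5,0],[80,0,0,2,0],[80,0,0,2.5,0],[80,0,0,2.5,0],[80,0,0,0,0]]}}

```text
t: 21.25
tcp_pos: [0.6753, -0.0239, 0.2033]
tool_rot: [0.026, 0.999, -0.007, 0.019]
force: [0.6, -0.1, 0.9]
finger_gap: 0.798
```

>>> {"method": "jog_arm", "body": {"commands": [[100,0,0,3,0],[100,0,0,3,0],[100,-2.5,0,1.5,0],[100,-3,0,0,0],[100,-3,0,0,0],[100,-3,0,0,0],[100,-3,0.2,0,0],[100,0,0,0,0]]}}

```text
t: 21.92
tcp_pos: [0.5245, -0.0216, 0.2769]
tool_rot: [0.026, 0.999, -0.007, 0.018]
force: [0.7, 0.1, 0.8]
finger_gap: 0.998
```

Run:
```python
from h import *
s=look(["tray_fin","grip_a","thumb_plate"],"w8")
q=snapshot("top")
for n in("tray","tray_lug","tray_fin","grip_a"): print(n,[(np.round(d["centre"],4).tolist(),round(d["score"],2)) for d in models.pinpoint(q,n)][:3])
```

```text
tcp [ 0.5278 -0.0223  0.2775] yaw -0.0523 cam [[0.053, 0.951, 0.304, 0.451], [0.999, -0.046, -0.029, -0.015], [-0.014, 0.306, -0.952, 0.417]]
tray_fin [([0.3891, -0.1784, 0.0032], 0.5)]
grip_a [([0.4883, -0.0372, 0.0844], 0.85), ([0.4929, 0.011, 0.0805], 0.79)]
thumb_plate [([0.4366, 0.0327, 0.0877], 0.88), ([0.6688, -0.0205, 0.1498], 0.68)]
tray [([0.6733, -0.024, 0.0686], 0.92), ([0.2069, -0.2781, 0.0004], 0.73)]
tray_lug [([0.1479, -0.3696, 0.0441], 0.75), ([0.674, 0.0835, 0.1113], 0.72)]
tray_fin [([0.2028, -0.283, 0.079], 0.87), ([0.6713, -0.0243, 0.1478], 0.59)]
grip_a [([0.4888, -0.0401, 0.0846], 0.37)]
```

View pics/w8.png

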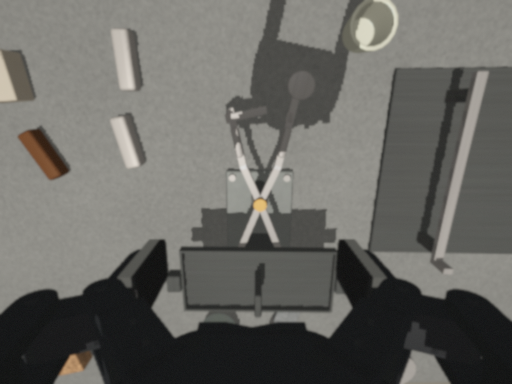

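The tray stands square on the stand. Now the handles.

>>> {"method": "jog_arm", "body": {"commands": [[100,-1.2,0.3,-2.5,0],[100,-1.2,0.3,-2.5,0],[100,-1.2,0.3,-2.5,0],[100,0,0,-2.5,0],[100,0,0,-2,0],[100,0,0,0,0],[100,0,0,0,0]]}}

```text
t: 22.95
tcp_pos: [0.5011, -0.0149, 0.1556]
tool_rot: [0.025, 0.999, -0.009, 0.028]
force: [-0.2, -0.9, 0.4]
finger_gap: 0.997
```

Run:
```python
from h import *
s=look(["grip_a","thumb_plate"],"w9")
```

```text
tcp [ 0.501  -0.0149  0.1557] yaw -0.0513 cam [[0.052, 0.945, 0.322, 0.425], [0.998, -0.044, -0.033, -0.008], [-0.017, 0.323, -0.946, 0.294]]
grip_a [([0.4916, -0.0365, 0.0847], 0.88), ([0.3904, -0.1794, -0.0011], 0.57)]
thumb_plate [([0.4352, 0.0327, 0.0837], 0.62)]
```

View pics/w9.png

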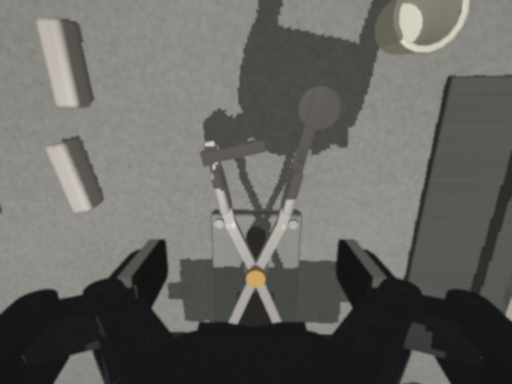

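Run:
```python
from h import *
s0,s=wrist()
print(np.round(ray(s,[(219,181),(294,184),(256,277),(320,107)],.09),4))
print(proj(s,[[.4897+.0275*.053,-.0125+.0275,.094],[.4897-.0275*.053,-.0125-.0275,.094]]))
```

```text
[[ 0.4846 -0.0391  0.09  ]
 [ 0.4896  0.0175  0.09  ]
 [ 0.5711 -0.0151  0.09  ]
 [ 0.435   0.0355  0.09  ]]
[[291.23668328 187.67521948]
 [217.52322769 187.22202456]]
```

>>> {"method": "jog_arm", "body": {"commands": [[100,-0.6,0.15,-1.5,0],[100,-0.6,0.15,-1.5,0],[100,-0.1,0.1,-1.5,0],[100,0,0,0,0],[100,0,0,0,0]]}}

```text
t: 23.57
tcp_pos: [0.4961, -0.0128, 0.1183]
tool_rot: [0.025, 0.999, -0.012, 0.039]
force: [0.6, -0.3, 1.2]
finger_gap: 0.999
```

>>> {"method": "jog_arm", "body": {"commands": [[100,-0.5,0.1,-1.2,0],[100,-0.3,0,-1.2,0],[100,-0.2,0,-1.2,0],[100,0,0,0,0]]}}

```text
t: 23.9
tcp_pos: [0.4923, -0.0133, 0.0875]
tool_rot: [0.025, 0.998, -0.014, 0.047]
force: [-0.7, 0.5, -0.7]
finger_gap: 1.002
```

>>> {"method": "jog_arm", "body": {"commands": [[100,-0.2,0,-1.2,0],[100,-0.2,0,-0.8,0],[100,0,0,0,0]]}}

```text
t: 24.15
tcp_pos: [0.4925, -0.0144, 0.0708]
tool_rot: [0.025, 0.998, -0.015, 0.051]
force: [0.8, 0.2, 0.4]
finger_gap: 0.996
```

>>> {"method": "jog_arm", "body": {"commands": [[100,-0.2,0.25,-0.8,0],[70,0,0,0,0],[50,0,0,0,0],[30,0,0,0,0],[0,0,0,0,0],[0,0,0,0,0],[0,0,0,0,0],[0,0,0,0,0]], "squeeze": 60}}

```text
t: 24.82
tcp_pos: [0.4916, -0.0121, 0.0659]
tool_rot: [0.026, 0.998, -0.015, 0.053]
force: [-0.2, -0.4, -2.4]
finger_gap: 0.362
```

>>> {"method": "jog_arm", "body": {"commands": [[0,0,0,0,0],[0,0,0,0,0],[0,0,0,0,0],[0,0,0,0,0]]}}

```text
t: 25.15
tcp_pos: [0.4916, -0.012, 0.0659]
tool_rot: [0.026, 0.998, -0.015, 0.053]
force: [-0.5, -0.5, -0.1]
finger_gap: 0.359
```

>>> {"method": "jog_arm", "body": {"commands": [[0,0,0,0,0],[0,0,0,0,0],[0,0,0,0,0],[0,0,0,0,0]], "squeeze": 115}}

```text
t: 25.48
tcp_pos: [0.4914, -0.0121, 0.0663]
tool_rot: [0.027, 0.998, -0.015, 0.053]
force: [-0.4, -0.1, 0.4]
finger_gap: 0.318
```

Run:
```python
from h import *
s0=snapshot("scene"); t=snapshot("top")
for q in(s0,t):
  for n in("grip_a","tray","tray_fin"): print(n,[(np.round(d["centre"],4).tolist(),round(d["score"],2)) for d in models.pinpoint(q,n)][:3])
```

```text
grip_a [([0.4919, -0.0195, 0.0836], 0.67), ([0.4903, -0.0008, 0.0824], 0.65)]
tray [([0.2042, -0.2825, 0.0011], 0.84), ([0.6741, -0.0206, 0.0713], 0.72)]
tray_fin [([0.2048, -0.2823, 0.0809], 0.92), ([0.6733, -0.0264, 0.148], 0.61), ([0.4909, -0.2038, 0.0005], 0.54)]
grip_a []
tray [([0.673, -0.0212, 0.0705], 0.6), ([0.2039, -0.2785, 0.0003], 0.59), ([0.3704, 0.1229, 0.0023], 0.29)]
tray_fin [([0.6716, -0.0221, 0.1479], 0.81)]
```

>>> {"method": "jog_arm", "body": {"commands": [[40,0,0,0,0],[50,0,0,0,0],[70,0,0,0,0],[80,0,0,0,0],[80,0,0,0,0],[80,0,0,0,0],[80,0,0,0,0]], "squeeze": 50}}

```text
t: 26.47
tcp_pos: [0.4928, -0.0123, 0.0665]
tool_rot: [0.025, 0.998, -0.016, 0.054]
force: [-0.9, -0.0, -0.7]
finger_gap: 0.801
```

>>> {"method": "jog_arm", "body": {"commands": [[80,0,0,2,0],[80,0,0,3.5,0],[80,0,0,3.5,0],[80,0,0,3.5,0],[80,0,0,3.5,0],[80,0,0,0,0],[80,0,0,0,0],[80,0,0,0,0]]}}

```text
t: 27.13
tcp_pos: [0.4903, -0.0118, 0.2328]
tool_rot: [0.025, 0.998, -0.015, 0.053]
force: [0.2, -0.6, -1.2]
finger_gap: 0.799
```

Run:
```python
from h import *
s=look(["grip_a","thumb_plate"],"w10")
s0=snapshot("scene")
for q in(s0,):
  for n in("grip_a","tray","tray_fin","bar0"): print(n,[(np.round(d["centre"],4).tolist(),round(d["score"],2)) for d in models.pinpoint(q,n)])
```

```text
tcp [ 0.4897 -0.0116  0.2321] yaw -0.051 cam [[0.052, 0.928, 0.369, 0.408], [0.998, -0.038, -0.045, -0.003], [-0.028, 0.37, -0.928, 0.367]]
grip_a [([0.4864, -0.0226, 0.0825], 0.69), ([0.4896, -0.0035, 0.0836], 0.69), ([0.4256, 0.0025, 0.0854], 0.59)]
thumb_plate [([0.4237, 0.002, 0.0876], 0.76), ([0.3731, 0.1177, 0.0015], 0.35)]
grip_a [([0.4901, -0.001, 0.0836], 0.7)]
tray [([0.6726, -0.0226, 0.0682], 0.78), ([0.2032, -0.2829, -0.0017], 0.6)]
tray_fin [([0.6729, -0.0249, 0.1495], 0.9), ([0.2079, -0.2808, 0.0793], 0.57)]
bar0 [([0.3951, -0.1873, -0.0038], 0.8), ([0.5012, -0.321, -0.0014], 0.79), ([0.4899, -0.2025, 0.0005], 0.57), ([0.4905, -0.0009, 0.0825], 0.36)]
```

View pics/w10.png

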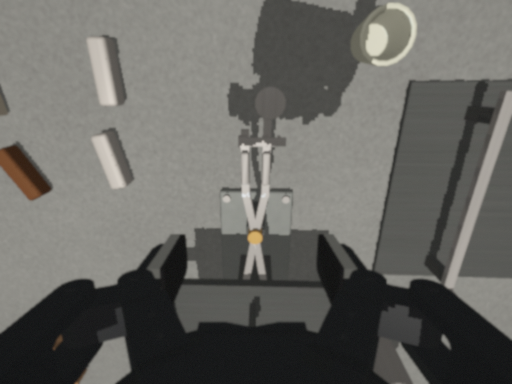

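Locked: the grips read about 19 mm apart and the tray is on the stand. The tool's tilt creeps with slow descents, so I'll try undoing it with slow ascents on the way to the bars.

>>> {"method": "jog_arm", "body": {"commands": [[80,0,-2.4,1.3,0],[80,0,-2.4,1.3,0],[80,0,-2.4,1.3,0],[80,0,-2.4,1.3,0],[80,0,-2.4,1.3,0],[80,0,-2.4,1.3,0],[80,0,-2.4,1.3,0],[80,0,-1,1.3,0]]}}

```text
t: 28.2
tcp_pos: [0.4841, -0.1927, 0.3319]
tool_rot: [0.021, 0.999, -0.011, 0.042]
force: [0.1, -0.0, -0.4]
finger_gap: 0.8
```

>>> {"method": "jog_arm", "body": {"commands": [[80,1.5,0,1,0],[80,1.5,0,1,0],[80,1.5,0,1,0],[80,1.5,0,1,0],[80,1.5,0,1,0],[80,1.5,0,1,0],[80,0,0,0,0],[80,0,0,0,0]]}}

```text
t: 28.87
tcp_pos: [0.5767, -0.1982, 0.3925]
tool_rot: [0.026, 0.999, -0.011, 0.04]
force: [-0.5, 0.1, -0.1]
finger_gap: 0.803
```

>>> {"method": "jog_arm", "body": {"commands": [[80,-4,0,-3,0],[80,-4,0,-3,0],[80,-4,0,-3,0],[80,0,0,0,0],[80,0,0,0,0]]}}

```text
t: 29.28
tcp_pos: [0.4573, -0.1911, 0.3032]
tool_rot: [0.025, 0.999, -0.006, 0.032]
force: [1.3, -0.7, 0.5]
finger_gap: 0.798
```

Run:
```python
from h import *
s=look(["bar0"],"w11")
im=cv2.imread("pics/w11.png"); m=(im.min(2)>150).astype(np.uint8)
n,l,st,c=cv2.connectedComponentsWithStats(m)
for i in range(1,n):
    if 150<st[i,4]<6000 and c[i][1]<300:
        r=cv2.minAreaRect(np.argwhere(l==i)[:,::-1].astype(np.float32)); b=ray(s,cv2.boxPoints(r),.024)
        e=[b[1]-b[0],b[2]-b[1]]; e=max(e,key=lambda v:np.linalg.norm(v)); print(np.round(c[i]),st[i,4],np.round(b.mean(0),4),"L",np.round([np.linalg.norm(b[1]-b[0]),np.linalg.norm(b[2]-b[1])],3),"ang",(np.arctan2(e[1],e[0])+np.pi/2)%np.pi-np.pi/2)
```

```text
tcp [ 0.4556 -0.1897  0.302 ] yaw -0.0496 cam [[0.051, 0.942, 0.331, 0.38], [0.999, -0.045, -0.026, -0.185], [-0.01, 0.332, -0.943, 0.441]]
bar0 [([0.3895, -0.1801, 0.0009], 0.88), ([0.4951, -0.2006, -0.0021], 0.83), ([0.5052, -0.3228, 0.0001], 0.65)]
[491.  75.] 366 [0.3717 0.1338 0.024 ] L [0.041 0.057] ang 0.2526541941820706
[141. 117.] 1340 [ 0.4031 -0.3487  0.024 ] L [0.044 0.062] ang 0.026720050540764095
[249. 173.] 547 [ 0.493  -0.1987  0.024 ] L [0.019 0.069] ang 0.15429072593836346
```

View pics/w11.png

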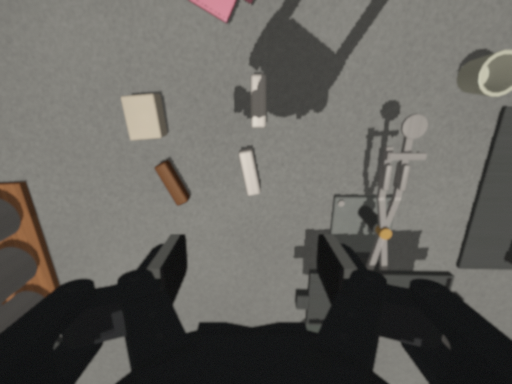

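Bars are at (249,173) and (258,100) and the brick is clear of them. Going for the nearer bar.

>>> {"method": "jog_arm", "body": {"commands": [[60,1.8,-0.5,-1,0.1],[60,1.8,-0.5,-1,0.1],[60,0,0,-4,0],[60,0,0,-4,0],[60,0,0,-4,0],[60,0,0,-4,0],[60,0,0,0,0],[60,0,0,0,0]]}}

```text
t: 30.05
tcp_pos: [0.5038, -0.207, 0.1229]
tool_rot: [-0.081, 0.996, -0.01, 0.042]
force: [1.1, 0.8, 0.7]
finger_gap: 0.601
```

```bash
cat >> h.py <<'E'
def bars(s,th=150,z=.024):
    im=s["image"]; m=((im.min(2)>th)).astype(np.uint8)
    n,l,st,c=cv2.connectedComponentsWithStats(m)
    for i in range(1,n):
        if 150<st[i,4]<9000 and c[i][1]<330:
            r=cv2.minAreaRect(np.argwhere(l==i)[:,::-1].astype(np.float32)); b=ray(s,cv2.boxPoints(r),z)
            e=[b[1]-b[0],b[2]-b[1]]; e=max(e,key=lambda v:np.linalg.norm(v)); print(np.round(c[i]),st[i,4],np.round(b.mean(0),4),"L",np.round([np.linalg.norm(b[1]-b[0]),np.linalg.norm(b[2]-b[1])],3),"ang",round((np.arctan2(e[1],e[0])+np.pi/2)%np.pi-np.pi/2,3))
E
python3 - <<'E'
from h import *
s=look(["bar0"],"w12"); bars(s)
E
```

```text
tcp [ 0.5034 -0.2068  0.1231] yaw 0.1608 cam [[-0.159, 0.924, 0.347, 0.425], [0.987, 0.158, 0.03, -0.215], [-0.027, 0.348, -0.937, 0.259]]
bar0 [([0.4932, -0.2011, -0.0001], 0.97), ([0.5058, -0.3251, -0.0041], 0.82), ([0.3867, -0.178, 0.0018], 0.79)]
[84. 34.] 4382 [ 0.4115 -0.3504  0.024 ] L [0.046 0.049] ang 0.03
[264. 192.] 917 [ 0.507  -0.1971  0.024 ] L [0.019 0.04 ] ang 0.189
[502. 300.] 579 [0.5753 0.0543 0.024 ] L [0.069 0.019] ang 0.181
```

>>> {"method": "jog_arm", "body": {"commands": [[60,-0.6,0.35,-2.5,0.02],[60,-0.5,0.3,-2.5,0],[60,0,0,-2.5,0],[60,0,0,0,0],[60,0,0,0,0]]}}

```text
t: 30.57
tcp_pos: [0.5049, -0.2085, 0.0647]
tool_rot: [-0.092, 0.994, -0.023, 0.057]
force: [-0.1, -0.7, 0.7]
finger_gap: 0.602
```

```bash
cat >> h.py <<'E'
def st():
    s=manip.sense(); q=s["q"]; z=R.from_quat(s["tool_rot"]).as_matrix()[:,2]
    print("q",np.round(q,4),"tau",np.round(s["tau"],2),"tcp",np.round(s["tcp_pos"],4),"yaw",round(yaw(),3),"tilt xy",np.round(z[:2],3),"f",np.round(s["force"],1),"gap",round(float(s["finger_gap"]),3))
E
python3 -c "
from h import *
st()"
```

```text
q [-0.6187  0.6512  1.8532  0.0812  0.522  -2.4421] tau [ 2.00e-02 -3.86e+01 -7.57e+00  8.00e-02 -3.50e-01 -1.00e-02] tcp [ 0.5049 -0.2085  0.0647] yaw 0.182 tilt xy [ 0.118 -0.034] f [-0.1 -0.7  0.7] gap 0.602
```

>>> {"method": "jog_arm", "body": {"commands": [[60,0,0,1,0]]}}

```text
t: 30.65
tcp_pos: [0.5054, -0.2088, 0.0762]
tool_rot: [-0.092, 0.994, -0.023, 0.058]
force: [0.5, 0.2, -0.3]
finger_gap: 0.601
```

```bash
python3 -c "
from h import *
st()"
```

```text
q [-0.6186  0.6299  1.8474  0.0778  0.5481 -2.4382] tau [ -0.2  -38.05  -8.99   0.12  -0.78  -0.05] tcp [ 0.5054 -0.2088  0.0762] yaw 0.182 tilt xy [ 0.119 -0.035] f [ 0.5  0.2 -0.3] gap 0.601
```

>>> {"method": "jog_arm", "body": {"commands": [[60,-1,0,0,0]]}}

```text
t: 30.73
tcp_pos: [0.4997, -0.2114, 0.0807]
tool_rot: [-0.093, 0.993, -0.027, 0.062]
force: [1.0, 0.1, 0.4]
finger_gap: 0.598
```

```bash
python3 -c "
from h import *
st()"
```

```text
q [-0.6297  0.6165  1.8645  0.0827  0.5331 -2.4551] tau [  1.24 -37.43  -7.78   0.05   0.11   0.24] tcp [ 0.4997 -0.2114  0.0807] yaw 0.182 tilt xy [ 0.129 -0.042] f [1.  0.1 0.4] gap 0.598
```

The tilt error builds along the arm's radial direction. A half turn of the tool gives the same grasp and reverses the tilt, so further drift will cancel it. I'll lift and flip.

>>> {"method": "jog_arm", "body": {"commands": [[60,0,0,1.5,0],[60,0,0,1.5,0],[60,0,0,1.5,0],[60,0,0,1.5,0],[60,0,0,1.5,0],[60,0,0,1.5,-0.1],[60,0,0,1.5,-0.12],[60,0,0,0,-0.12]]}}

```text
t: 31.4
tcp_pos: [0.498, -0.215, 0.2092]
tool_rot: [0.083, 0.993, -0.046, 0.066]
force: [0.0, 0.4, 0.2]
finger_gap: 0.601
```

>>> {"method": "jog_arm", "body": {"commands": [[60,0,0,0,-0.12],[60,0,0,0,-0.12],[60,0,0,0,-0.12],[60,0,0,0,-0.12],[60,0,0,0,-0.12],[60,0,0,0,-0.12],[60,0,0,0,-0.12],[60,0,0,0,-0.12]]}}

```text
t: 32.07
tcp_pos: [0.4957, -0.2168, 0.2314]
tool_rot: [0.549, 0.831, -0.08, 0.05]
force: [0.5, -0.3, 0.4]
finger_gap: 0.599
```

>>> {"method": "jog_arm", "body": {"commands": [[60,0,0,0,-0.12],[60,0,0,0,-0.12],[60,0,0,0,-0.12],[60,0,0,0,-0.12],[60,0,0,0,-0.12],[60,0,0,0,-0.12],[60,0,0,0,-0.12],[60,0,0,0,-0.12]]}}

```text
t: 32.73
tcp_pos: [0.4929, -0.2168, 0.2505]
tool_rot: [0.88, 0.465, -0.093, 0.019]
force: [0.4, -0.4, 0.0]
finger_gap: 0.6
```

```bash
python3 -c "
from h import *
st()"
```

```text
q [-0.5229  0.4322  1.5666 -0.1904  1.2172  0.1489] tau [  0.27 -39.21 -16.76  -0.65   0.06  -0.89] tcp [ 0.4929 -0.2168  0.2505] yaw 0.967 tilt xy [-0.147 -0.12 ] f [ 0.4 -0.4  0. ] gap 0.6
```

>>> {"method": "jog_arm", "body": {"commands": [[60,0,0,0,-0.12],[60,0,0,0,-0.12],[60,0,0,0,-0.12],[60,0,0,0,-0.12],[60,0,0,0,-0.12],[60,0,0,0,-0.1],[60,0,0,0,0],[60,0,0,0,0]]}}

```text
t: 33.4
tcp_pos: [0.4906, -0.2182, 0.2682]
tool_rot: [0.989, 0.118, -0.086, -0.006]
force: [0.0, -0.4, 0.5]
finger_gap: 0.601
```

```bash
python3 -c "
from h import *
st()"
```

```text
q [-0.5706  0.4341  1.5038 -0.1028  1.345   0.792 ] tau [ -0.12 -39.37 -17.75  -0.32   0.49   0.08] tcp [ 0.4906 -0.2182  0.2682] yaw 0.236 tilt xy [-0.171 -0.009] f [ 0.  -0.4  0.5] gap 0.601
```

>>> {"method": "jog_arm", "body": {"commands": [[60,-0.2,0,-1.5,0],[60,-0.2,0,-1.5,0],[60,-0.2,0,-1.5,0],[60,-0.2,0,-1.5,0],[60,-0.2,0,-1.5,0],[60,-0.2,0,-1.5,0],[60,0,0,0,0],[60,0,0,0,0]]}}

```text
t: 34.07
tcp_pos: [0.478, -0.2182, 0.1856]
tool_rot: [0.989, 0.129, -0.078, 0.001]
force: [-0.6, 0.1, -0.1]
finger_gap: 0.602
```

```bash
python3 -c "
from h import *
st()"
```

```text
q [-0.5817  0.5103  1.6348 -0.1153  1.1173  0.7866] tau [-1.000e-02 -3.915e+01 -1.382e+01 -2.900e-01  4.600e-01  1.000e-02] tcp [ 0.478  -0.2182  0.1856] yaw 0.258 tilt xy [-0.155 -0.022] f [-0.6  0.1 -0.1] gap 0.602
```

>>> {"method": "jog_arm", "body": {"commands": [[60,-0.4,0.2,-2.5,0],[60,-0.4,0.2,-2.5,0],[60,0,0,-2.5,0],[60,0,0,0,0],[60,0,0,0,0]]}}

```text
t: 34.48
tcp_pos: [0.4748, -0.2169, 0.1168]
tool_rot: [0.989, 0.132, -0.072, 0.007]
force: [0.6, 0.4, 0.3]
finger_gap: 0.598
```

```bash
python3 -c "
from h import *
st()"
```

```text
q [-0.5824  0.6021  1.7089 -0.1302  0.9348  0.8055] tau [ 2.000e-02 -3.987e+01 -1.065e+01 -2.600e-01  4.100e-01  1.000e-02] tcp [ 0.4748 -0.2169  0.1168] yaw 0.265 tilt xy [-0.14  -0.033] f [0.6 0.4 0.3] gap 0.598
```

>>> {"method": "jog_arm", "body": {"commands": [[60,0,0,1,0],[60,0,0,1,0],[60,0,0,1,0],[60,0,0,1,0],[60,0,0,1,0],[60,0,0,1,0],[60,0,0,1,0],[60,0,0,1,0]]}}

```text
t: 35.15
tcp_pos: [0.4805, -0.2201, 0.2188]
tool_rot: [0.989, 0.133, -0.063, 0.015]
force: [-0.1, -0.2, -0.1]
finger_gap: 0.599
```

```bash
python3 -c "
from h import *
st()"
```

```text
q [-0.5813  0.4536  1.6233 -0.1155  1.1434  0.7733] tau [ 4.000e-02 -3.800e+01 -1.543e+01 -3.300e-01  1.000e-01  3.000e-02] tcp [ 0.4805 -0.2201  0.2188] yaw 0.269 tilt xy [-0.121 -0.046] f [-0.1 -0.2 -0.1] gap 0.599
```

>>> {"method": "jog_arm", "body": {"commands": [[60,0.2,0.3,-1.5,-0.01],[60,0.2,0.3,-1.5,-0.01],[60,0.2,0.3,-1.5,-0.01],[60,0.2,0.3,-1.5,-0.01],[60,0.2,0.3,-1.5,-0.01],[60,0.2,0.3,-1.5,-0.01],[60,0,0,-1.5,-0.01],[60,0,0,0,0]]}}

```text
t: 35.82
tcp_pos: [0.5057, -0.2088, 0.1407]
tool_rot: [0.994, 0.097, -0.044, 0.03]
force: [-1.0, 0.0, 0.3]
finger_gap: 0.597
```

```bash
python3 -c "
from h import *
st(); s=look(['bar0'],'w13'); bars(s); q=snapshot('scene')
for d in models.pinpoint(q,'bar0'): print(np.round(d['centre'],4),d['score'])"
```

```text
q [-0.541   0.5688  1.6772 -0.1242  0.9339  0.9103] tau [ -0.12 -41.09 -13.66  -0.28  -0.18   0.08] tcp [ 0.5057 -0.2088  0.1407] yaw 0.198 tilt xy [-0.081 -0.068] f [-1.   0.   0.3] gap 0.597
tcp [ 0.5067 -0.2093  0.1422] yaw 0.198 cam [[0.195, -0.92, -0.339, 0.584], [-0.979, -0.165, -0.116, -0.185], [0.051, 0.354, -0.934, 0.276]]
bar0 [([0.5098, -0.3231, -0.0036], 0.82), ([0.3905, -0.1801, 0.0028], 0.78), ([0.4968, -0.2023, -0.0002], 0.73)]
[235. 166.] 524 [ 0.5145 -0.1955  0.024 ] L [0.028 0.019] ang 0.105
[204. 283.] 316 [ 0.3852 -0.1863  0.024 ] L [0.057 0.009] ang -0.101
[369. 274.] 163 [ 0.4227 -0.3604  0.024 ] L [0.011 0.024] ang -1.531
[ 0.5045 -0.3219 -0.003 ] 0.91
[ 0.4906 -0.2036  0.0008] 0.79
[0.61   0.4161 0.0646] 0.62
[ 0.3937 -0.188  -0.0042] 0.43
[0.4862 0.3158 0.0619] 0.17
```

>>> {"method": "jog_arm", "body": {"commands": [[60,-0.5,0.3,-1.3,0],[60,-0.5,0.3,-1.3,0],[60,-0.3,0.2,-1.3,0],[60,-0.2,0.1,-1.3,0],[60,-0.2,0.1,-1.3,0],[60,0,0,0,0]]}}

```text
t: 36.52
tcp_pos: [0.495, -0.2036, 0.0856]
tool_rot: [0.994, 0.097, -0.034, 0.037]
force: [0.1, 1.2, -0.6]
finger_gap: 0.6
```

```bash
python3 -c "
from h import *
st()"
```

```text
q [-0.5426  0.6388  1.7587 -0.146   0.7592  0.9402] tau [-1.700e-01 -4.138e+01 -1.080e+01 -2.700e-01 -2.400e-01  4.000e-02] tcp [ 0.495  -0.2036  0.0856] yaw 0.197 tilt xy [-0.06  -0.081] f [ 0.1  1.2 -0.6] gap 0.6
```

>>> {"method": "jog_arm", "body": {"commands": [[60,-0.2,0.15,-1.3,0],[60,-0.2,0.15,-1.3,0],[60,-0.2,0.15,-1.3,0],[60,-0.2,0.15,-1.3,0],[60,0,0,0,0]]}}

```text
t: 36.93
tcp_pos: [0.4925, -0.2016, 0.0397]
tool_rot: [0.994, 0.097, -0.028, 0.042]
force: [-0.1, 0.6, -0.4]
finger_gap: 0.598
```

```bash
python3 -c "
from h import *
st(); q=snapshot('scene')
for d in models.pinpoint(q,'bar0'): print(np.round(d['centre'],4),d['score'])"
```

```text
q [-0.5414  0.7146  1.7955 -0.1712  0.6334  0.9734] tau [ -0.17 -42.01  -8.41  -0.25  -0.27   0.05] tcp [ 0.4925 -0.2016  0.0397] yaw 0.197 tilt xy [-0.048 -0.089] f [-0.1  0.6 -0.4] gap 0.598
[ 3.923e-01 -1.860e-01 -1.000e-04] 0.68
[ 0.5023 -0.3208 -0.0011] 0.6
[ 4.922e-01 -2.041e-01 -2.000e-04] 0.51
```

>>> {"method": "jog_arm", "body": {"commands": [[60,-0.1,0.0,-1.2,0],[60,-0.1,0.05,-1.2,0],[60,-0.1,0.05,-0.9,0],[60,0,0,0,0]]}}

```text
t: 37.37
tcp_pos: [0.4965, -0.2049, 0.0135]
tool_rot: [0.994, 0.097, -0.021, 0.048]
force: [-0.9, 0.3, 1.2]
finger_gap: 0.603
```

>>> {"method": "jog_arm", "body": {"commands": [[20,0,0,0,0],[10,0,0,0,0],[10,0,0,0,0],[10,0,0,0,0],[10,0,0,0,0],[10,0,0,0,0]], "squeeze": 30}}

```text
t: 37.87
tcp_pos: [0.4986, -0.2061, 0.0167]
tool_rot: [0.994, 0.097, -0.019, 0.049]
force: [0.7, -0.1, -1.7]
finger_gap: 0.248
```

```bash
python3 -c "
from h import *
st()"
```

```text
q [-0.5426  0.7576  1.7995 -0.1906  0.5645  0.9945] tau [ 0.000e+00 -4.343e+01 -7.000e+00 -2.100e-01 -4.000e-02 -0.000e+00] tcp [ 0.4986 -0.2061  0.0167] yaw 0.196 tilt xy [-0.028 -0.101] f [ 0.7 -0.1 -1.7] gap 0.248
```

>>> {"method": "jog_arm", "body": {"commands": [[0,0,0,0,0],[0,0,0,1.5,0],[0,0,0,2,0],[0,0,0,2,0],[0,0,0,2,0],[0,0,0,2,0],[0,0,0,2,0],[0,0,0,2,0]], "squeeze": 50}}

```text
t: 38.53
tcp_pos: [0.4934, -0.2031, 0.1516]
tool_rot: [0.994, 0.097, -0.025, 0.044]
force: [1.3, 0.1, -1.1]
finger_gap: 0.238
```

>>> {"method": "jog_arm", "body": {"commands": [[0,1.8,0.8,1.2,-0.03],[0,2.5,1.9,1.2,-0.03],[0,2.5,1.9,1.2,-0.03],[0,2.5,1.9,1,-0.03],[0,2.5,1.9,1,-0.03],[0,2.5,1.9,0,-0.03],[0,2.2,1.6,0,-0.03],[0,1,1,0,-0.03]]}}

```text
t: 39.2
tcp_pos: [0.6717, -0.0697, 0.2167]
tool_rot: [0.998, -0.032, -0.028, 0.041]
force: [-0.2, -0.4, -1.0]
finger_gap: 0.237
```

```bash
python3 -c "
from h import *
st(); q=snapshot('scene')
for d in models.pinpoint(q,'bar0'): print(np.round(d['centre'],4),d['score'])"
```

```text
q [-0.2278  0.635   1.268  -0.0959  1.2796  1.4369] tau [ -0.22 -50.52 -18.07  -0.27   0.08  -0.31] tcp [ 0.6717 -0.0697  0.2167] yaw -0.062 tilt xy [-0.059 -0.08 ] f [-0.2 -0.4 -1. ] gap 0.237
[ 5.036e-01 -3.222e-01 -2.000e-04] 0.86
[ 0.6666 -0.0704  0.2007] 0.85
[ 0.3915 -0.1866 -0.0016] 0.73
```

>>> {"method": "jog_arm", "body": {"commands": [[0,0.2,-0.2,-1,0],[0,0,0,-1.5,0],[0,-0.1,0,-1.5,0],[0,-0.1,0,-1.5,0],[0,-0.1,0,-1.5,0],[0,0,0,0,0],[0,0,0,0,0]]}}

```text
t: 39.88
tcp_pos: [0.6617, -0.0761, 0.1381]
tool_rot: [0.998, -0.031, -0.035, 0.041]
force: [0.6, -0.1, -1.2]
finger_gap: 0.236
```

```bash
python3 -c "
from h import *
st(); q=snapshot('scene')
for d in models.pinpoint(q,'bar0'): print(np.round(d['centre'],4),d['score'])"
```

```text
q [-0.2391  0.7135  1.3497 -0.1053  1.1317  1.441 ] tau [  0.2  -49.68 -15.54  -0.3    0.28   0.  ] tcp [ 0.6617 -0.0761  0.1381] yaw -0.059 tilt xy [-0.072 -0.08 ] f [ 0.6 -0.1 -1.2] gap 0.236
[ 0.5007 -0.3231  0.0006] 0.92
[ 0.3936 -0.185  -0.0031] 0.81
[ 0.6553 -0.0786  0.123 ] 0.64
```

>>> {"method": "jog_arm", "body": {"commands": [[0,0.6,0.2,0,0],[0,0.6,0.2,-0.5,0],[0,0,0,-0.7,0],[0,0,0,-0.6,0],[0,0,0,0,0]]}}

```text
t: 40.4
tcp_pos: [0.6784, -0.0727, 0.1234]
tool_rot: [0.998, -0.031, -0.03, 0.042]
force: [-0.8, 0.1, -1.3]
finger_gap: 0.234
```

```bash
python3 -c "
from h import *
st(); q=snapshot('scene')
for n in('bar0','tray_fin','tray_lug'):
  for d in models.pinpoint(q,n): print(n,np.round(d['centre'],4),d['score'])"
```

```text
q [-0.2286  0.7474  1.32   -0.1051  1.1186  1.4529] tau [-6.000e-02 -5.337e+01 -1.705e+01 -3.200e-01  4.000e-02  1.000e-02] tcp [ 0.6784 -0.0727  0.1234] yaw -0.06 tilt xy [-0.062 -0.082] f [-0.8  0.1 -1.3] gap 0.234
bar0 [ 5.000e-01 -3.204e-01 -1.000e-04] 0.9
bar0 [ 0.3953 -0.1854 -0.001 ] 0.87
bar0 [ 0.6727 -0.0759  0.1065] 0.56
tray_fin [ 0.2069 -0.2816  0.082 ] 0.79
tray_lug [ 0.4047 -0.3483  0.0005] 0.64
tray_lug [ 0.1503 -0.3731  0.0427] 0.59
```

>>> {"method": "jog_arm", "body": {"commands": [[0,-0.1,0,-0.4,0],[0,0,0,-0.3,0],[0,0,0,0,0]]}}

```text
t: 40.85
tcp_pos: [0.6784, -0.0734, 0.1186]
tool_rot: [0.998, -0.031, -0.028, 0.043]
force: [0.3, 0.4, 1.6]
finger_gap: 0.237
```

>>> {"method": "jog_arm", "body": {"commands": [[0,0,0,-0.3,0],[0,0,0,0,0]]}}

```text
t: 41.02
tcp_pos: [0.6792, -0.0741, 0.1172]
tool_rot: [0.998, -0.032, -0.027, 0.044]
force: [-1.1, 0.3, 2.2]
finger_gap: 0.239
```

>>> {"method": "jog_arm", "body": {"commands": [[35,0,0,0,0],[45,0,0,0,0],[48,0,0,0,0],[48,0,0,0,0],[48,0,0,1.5,0],[48,0,0,2,0],[48,0,0,3,0],[48,0,0,3,0]]}}

```text
t: 41.68
tcp_pos: [0.6723, -0.0719, 0.2039]
tool_rot: [0.998, -0.031, -0.037, 0.041]
force: [0.1, -0.2, -0.4]
finger_gap: 0.484
```

>>> {"method": "jog_arm", "body": {"commands": [[55,-2,-0.5,2,0],[60,-3.5,-1.5,0,0],[60,-3.5,-1.5,0,0],[60,-3.5,-1.5,0,0],[60,-3.5,-1.5,0,0],[60,-3.5,-1.5,0,0],[60,0,0,0,0],[60,0,0,0,0]]}}

```text
t: 42.35
tcp_pos: [0.4744, -0.1523, 0.2325]
tool_rot: [0.998, -0.029, -0.028, 0.042]
force: [0.1, 0.1, 0.4]
finger_gap: 0.602
```

```bash
python3 -c "
from h import *
st(); s=look(['bar0'],'w14'); bars(s); q=snapshot('scene');save(q,'s14'); t=snapshot('top')
for p in(q,t):
 for n in('bar0','tray','tray_fin','grip_a'):
  for d in models.pinpoint(p,n): print(n,np.round(d['centre'],4),d['score'])"
```

```text
q [-0.4746  0.3711  1.7226 -0.1148  1.0645  1.2116] tau [-1.100e-01 -3.479e+01 -1.455e+01 -3.300e-01  2.300e-01 -2.000e-02] tcp [ 0.4744 -0.1523  0.2325] yaw -0.057 tilt xy [-0.058 -0.083] f [0.1 0.1 0.4] gap 0.602
tcp [ 0.4741 -0.152   0.2323] yaw -0.0556 cam [[-0.057, -0.945, -0.322, 0.55], [-0.995, 0.082, -0.063, -0.144], [0.086, 0.317, -0.945, 0.371]]
bar0 [([0.3889, -0.1796, 0.0016], 0.76), ([0.507, -0.321, -0.0014], 0.62)]
[73. 47.] 729 [0.6097 0.0143 0.024 ] L [0.026 0.054] ang -0.212
[ 87. 126.] 767 [0.5289 0.0135 0.024 ] L [0.033 0.065] ang -0.132
[386. 205.] 1294 [ 0.3993 -0.3504  0.024 ] L [0.065 0.045] ang 0.034
[264. 222.] 598 [ 0.3907 -0.1806  0.024 ] L [0.017 0.068] ang -0.037
[ 90. 205.] 262 [0.4312 0.0366 0.024 ] L [0.051 0.02 ] ang 1.481
[ 93. 231.] 405 [0.3997 0.0403 0.024 ] L [0.031 0.03 ] ang 1.472
[ 22. 268.] 362 [0.3587 0.1383 0.024 ] L [0.046 0.058] ang -0.27
bar0 [ 0.6756 -0.0737  0.0991] 0.93
bar0 [ 0.5005 -0.3183 -0.0006] 0.78
bar0 [ 0.3947 -0.1873 -0.0014] 0.77
tray [ 0.6754 -0.0219  0.0705] 0.82
tray [ 0.2013 -0.2826  0.001 ] 0.75
tray_fin [0.3703 0.1212 0.0031] 0.73
tray_fin [ 0.6691 -0.0249  0.1465] 0.71
tray_fin [ 0.2059 -0.281   0.0795] 0.56
grip_a [ 0.4907 -0.0223  0.0823] 0.69
grip_a [ 0.4899 -0.0007  0.0826] 0.51
bar0 [ 0.5063 -0.3223  0.0026] 0.65
bar0 [ 0.6791 -0.072   0.102 ] 0.64
tray [ 0.6746 -0.024   0.069 ] 0.84
tray [ 2.061e-01 -2.779e-01 -2.000e-04] 0.6
tray_fin [ 0.6712 -0.0249  0.1483] 0.91
tray_fin [ 0.1985 -0.2818  0.0826] 0.9
grip_a [ 0.4866 -0.0237  0.0815] 0.65
grip_a [ 0.491  -0.0028  0.0865] 0.53
```

First bar is in the tray's −y half at (0.677, −0.073, 0.10), tongs still locked. Now the second bar.

>>> {"method": "jog_arm", "body": {"commands": [[60,-2.5,-0.9,0,0.01],[60,-2.5,-0.9,-0.5,0.01],[60,-2.5,-0.9,-1.5,0],[60,-0.5,0,-1.5,0],[60,0,0,-1.5,0],[60,0,0,-1.5,0],[60,0,0,-1.5,0],[60,0,0,0,0]]}}

```text
t: 43.62
tcp_pos: [0.3955, -0.1805, 0.1514]
tool_rot: [0.999, -0.016, -0.023, 0.045]
force: [-0.2, -0.3, 0.3]
finger_gap: 0.596
```

```bash
python3 -c "
from h import *
st(); s=look(['bar0'],'w15'); bars(s)"
```

```text
q [-0.6159  0.4205  1.9711 -0.1493  0.7435  1.0976] tau [ -0.18 -31.43 -10.69  -0.27  -0.31   0.05] tcp [ 0.3955 -0.1805  0.1514] yaw -0.031 tilt xy [-0.048 -0.089] f [-0.2 -0.3  0.3] gap 0.596
tcp [ 0.3961 -0.1809  0.1524] yaw -0.0307 cam [[-0.032, -0.949, -0.313, 0.47], [-0.995, 0.059, -0.076, -0.169], [0.091, 0.309, -0.947, 0.29]]
bar0 [([0.388, -0.1811, 0.003], 0.88), ([0.5076, -0.3255, -0.0009], 0.81)]
[409. 166.] 2499 [ 0.4007 -0.3515  0.024 ] L [0.066 0.046] ang 0.033
[241. 173.] 817 [ 0.4036 -0.1815  0.024 ] L [0.018 0.043] ang -0.033
```

>>> {"method": "jog_arm", "body": {"commands": [[60,-0.2,0.1,-1.5,0],[60,-0.2,0.1,-1.5,0],[60,-0.2,0.1,-1.5,0],[60,-0.2,0.1,-1.5,0],[60,-0.2,0.1,-1.5,0],[60,0,0,0,0]]}}

```text
t: 44.22
tcp_pos: [0.3945, -0.1806, 0.0827]
tool_rot: [0.998, -0.016, -0.013, 0.052]
force: [-0.6, 1.0, 0.4]
finger_gap: 0.597
```

```bash
python3 -c "
from h import *
st()"
```

```text
q [-0.6174  0.5598  2.0433 -0.2082  0.5102  1.1652] tau [ -0.19 -33.2   -6.23  -0.25  -0.38   0.09] tcp [ 0.3945 -0.1806  0.0827] yaw -0.03 tilt xy [-0.028 -0.104] f [-0.6  1.   0.4] gap 0.597
```

>>> {"method": "jog_arm", "body": {"commands": [[60,-0.2,0.1,-1.5,0],[60,-0.2,0.1,-1.5,0],[60,-0.2,0.1,-1.5,0],[60,-0.2,0.1,-1.2,0],[60,0,0,0,0]]}}

```text
t: 44.63
tcp_pos: [0.3938, -0.1814, 0.0298]
tool_rot: [0.998, -0.015, -0.006, 0.058]
force: [-0.2, 0.2, -0.2]
finger_gap: 0.604
```

```bash
python3 -c "
from h import *
st(); q=snapshot('scene')
for d in models.pinpoint(q,'bar0'): print(np.round(d['centre'],4),d['score'])"
```

```text
q [-0.6189  0.6821  2.0804 -0.3116  0.339   1.2741] tau [ -0.13 -34.8   -2.51  -0.25  -0.31   0.16] tcp [ 0.3938 -0.1814  0.0298] yaw -0.029 tilt xy [-0.014 -0.115] f [-0.2  0.2 -0.2] gap 0.604
[ 0.502  -0.3209  0.0011] 0.9
[ 0.3951 -0.1849 -0.0025] 0.62
[ 0.6749 -0.0765  0.1015] 0.62
[0.6108 0.4156 0.0607] 0.5
```

>>> {"method": "jog_arm", "body": {"commands": [[60,-0.15,0.05,-1.1,0],[60,-0.15,0.05,-1.0,0],[60,0,0,0,0]]}}

```text
t: 44.98
tcp_pos: [0.3957, -0.1837, 0.0138]
tool_rot: [0.998, -0.015, -0.001, 0.062]
force: [0.6, 0.4, -0.6]
finger_gap: 0.607
```

>>> {"method": "jog_arm", "body": {"commands": [[20,0,0,-0.2,0],[10,0,0,-0.2,0],[10,0,0,0,0],[10,0,0,0,0],[10,0,0,0,0],[10,0,0,0,0]], "squeeze": 40}}

```text
t: 45.48
tcp_pos: [0.3986, -0.1856, 0.0136]
tool_rot: [0.998, -0.015, 0.002, 0.064]
force: [0.2, -0.4, -1.7]
finger_gap: 0.245
```

```bash
python3 -c "
from h import *
st()"
```

```text
q [-0.6196  0.7224  2.0849 -0.388   0.2764  1.3521] tau [ 1.000e-02 -3.652e+01 -1.460e+00 -1.300e-01 -1.200e-01 -0.000e+00] tcp [ 0.3986 -0.1856  0.0136] yaw -0.031 tilt xy [ 0.003 -0.129] f [ 0.2 -0.4 -1.7] gap 0.245
```

>>> {"method": "jog_arm", "body": {"commands": [[0,0,0,0,0],[0,0,0,1.5,0],[0,0,0,2.5,0],[0,0,0,3,0],[0,0,0,3,0],[0,0,0,3,0],[0,0,0,3,0],[0,0,0,3,0]], "squeeze": 55}}

```text
t: 46.15
tcp_pos: [0.3927, -0.181, 0.2047]
tool_rot: [0.998, -0.015, -0.006, 0.057]
force: [0.3, -0.3, -1.0]
finger_gap: 0.245
```

>>> {"method": "jog_arm", "body": {"commands": [[0,2,1.3,0.5,0],[0,3,2.1,0,0],[0,3,2.2,0,0],[0,3,2.2,0,0],[0,3,2.2,0,-0.01],[0,3,2.2,0,-0.01],[0,3,2.2,0,0],[0,3,2.2,0,0]]}}

```text
t: 46.82
tcp_pos: [0.6253, -0.0105, 0.2181]
tool_rot: [0.998, -0.031, -0.003, 0.061]
force: [0.7, -0.2, -1.1]
finger_gap: 0.243
```

>>> {"method": "jog_arm", "body": {"commands": [[0,2,2,0,0],[0,1.5,1.5,0,0],[0,0,0,0,0],[0,0,0,0,0]]}}

```text
t: 47.15
tcp_pos: [0.666, 0.0332, 0.2148]
tool_rot: [0.998, -0.027, -0.003, 0.059]
force: [-1.1, 0.3, -1.5]
finger_gap: 0.242
```

```bash
python3 -c "
from h import *
st(); q=snapshot('scene')
for d in models.pinpoint(q,'bar0'): print(np.round(d['centre'],4),d['score'])"
```

```text
q [-0.0641  0.6116  1.3237 -0.1274  1.2102  1.6055] tau [ 6.000e-01 -4.905e+01 -1.919e+01 -3.500e-01 -6.000e-02  1.000e-02] tcp [0.666  0.0332 0.2148] yaw -0.053 tilt xy [-0.009 -0.119] f [-1.1  0.3 -1.5] gap 0.242
[ 0.6768 -0.0741  0.0982] 0.86
[ 0.4997 -0.322  -0.0033] 0.57
```

>>> {"method": "jog_arm", "body": {"commands": [[0,0.8,-0.2,-1,0],[0,0.6,-0.2,-1.5,0],[0,0,0,-1.5,0],[0,0,0,-1.5,0],[0,0,0,-1.5,0],[0,0,0,-0.5,0],[0,0,0,0,0]]}}

```text
t: 47.83
tcp_pos: [0.677, 0.02, 0.1318]
tool_rot: [0.998, -0.032, -0.005, 0.06]
force: [0.6, 0.1, -1.1]
finger_gap: 0.235
```

```bash
python3 -c "
from h import *
st(); q=snapshot('scene'); t=snapshot('top')
for p in(q,t):
 for d in models.pinpoint(p,'bar0'): print(np.round(d['centre'],4),d['score'])"
```

```text
q [-0.0821  0.7197  1.3584 -0.1371  1.0724  1.6187] tau [ 1.200e-01 -5.122e+01 -1.635e+01 -3.900e-01 -3.000e-02  1.000e-02] tcp [0.677  0.02   0.1318] yaw -0.063 tilt xy [-0.015 -0.119] f [ 0.6  0.1 -1.1] gap 0.235
[ 0.6745 -0.077   0.0994] 0.96
[0.6742 0.0177 0.1201] 0.78
[ 0.5022 -0.3199 -0.0019] 0.76
[ 0.6807 -0.0745  0.0996] 0.72
[ 0.5056 -0.322   0.002 ] 0.47
```

>>> {"method": "jog_arm", "body": {"commands": [[0,0,0.5,0,0],[0,0,0.5,-0.5,0],[0,0,0,-0.7,0],[0,0,0,0,0],[0,0,0,0,0]]}}

```text
t: 48.45
tcp_pos: [0.6815, 0.0324, 0.1262]
tool_rot: [0.998, -0.031, 0.002, 0.06]
force: [0.7, -0.3, -1.2]
finger_gap: 0.243
```

```bash
python3 -c "
from h import *
st(); q=snapshot('scene')
for p in(q,):
 for d in models.pinpoint(p,'bar0'): print(np.round(d['centre'],4),d['score'])"
```

```text
q [-0.0634  0.7282  1.3577 -0.1382  1.0527  1.6384] tau [ 1.00e-02 -5.10e+01 -1.59e+01 -3.80e-01  5.00e-02  0.00e+00] tcp [0.6815 0.0324 0.1262] yaw -0.063 tilt xy [-0.001 -0.12 ] f [ 0.7 -0.3 -1.2] gap 0.243
[ 0.6731 -0.0759  0.0999] 0.67
[ 0.502  -0.3198 -0.0014] 0.67
[0.6792 0.0318 0.1088] 0.48
```

>>> {"method": "jog_arm", "body": {"commands": [[0,0,0,-0.4,0],[0,0,0,0,0]]}}

```text
t: 48.72
tcp_pos: [0.6814, 0.0321, 0.122]
tool_rot: [0.998, -0.031, 0.001, 0.06]
force: [-0.0, -0.8, -0.7]
finger_gap: 0.24
```

>>> {"method": "jog_arm", "body": {"commands": [[0,0,0,-0.4,0],[0,0,0,-0.3,0],[0,0,0,0,0]]}}

```text
t: 48.97
tcp_pos: [0.6815, 0.0318, 0.1144]
tool_rot: [0.998, -0.032, 0.002, 0.06]
force: [-0.5, -0.3, -0.5]
finger_gap: 0.24
```

>>> {"method": "jog_arm", "body": {"commands": [[0,0,0,-0.25,0],[0,0,0,0,0]]}}

```text
t: 49.13
tcp_pos: [0.6813, 0.0316, 0.1111]
tool_rot: [0.998, -0.032, 0.001, 0.06]
force: [-1.2, 0.4, -1.6]
finger_gap: 0.246
```

>>> {"method": "jog_arm", "body": {"commands": [[0,0,0,-0.25,0],[0,0,0,0,0]]}}

```text
t: 49.3
tcp_pos: [0.6815, 0.0315, 0.1085]
tool_rot: [0.998, -0.032, 0.002, 0.06]
force: [0.6, 0.4, -0.6]
finger_gap: 0.239
```

>>> {"method": "jog_arm", "body": {"commands": [[0,0,0,-0.2,0],[0,0,0,0,0]]}}

```text
t: 49.47
tcp_pos: [0.682, 0.032, 0.1075]
tool_rot: [0.998, -0.032, 0.002, 0.06]
force: [-1.1, -1.1, 1.8]
finger_gap: 0.243
```

Contact. Release the bar.

>>> {"method": "jog_arm", "body": {"commands": [[35,0,0,0,0],[42,0,0,0,0],[42,0,0,0,0],[42,0,0,0,0],[42,0,0.1,1.2,0],[45,0,0.1,2,0],[45,0,0,3,0],[45,0,0,3,0]]}}

```text
t: 50.13
tcp_pos: [0.6765, 0.0339, 0.1957]
tool_rot: [0.998, -0.031, -0.006, 0.06]
force: [1.2, 0.1, -0.5]
finger_gap: 0.447
```

>>> {"method": "jog_arm", "body": {"commands": [[20,-2,-0.3,2,0],[0,-3.5,-0.3,0,0],[0,-3.5,-0.3,0,0],[0,-3.5,-0.3,0,0],[0,-3.5,-0.3,0,0],[0,-3,-0.3,0,0],[0,0,0,0,0],[0,0,0,0,0]]}}

```text
t: 50.8
tcp_pos: [0.4852, 0.0155, 0.2335]
tool_rot: [0.998, -0.032, 0.009, 0.061]
force: [0.4, -0.3, 0.6]
finger_gap: 0.001
```

```bash
python3 -c "
from h import *
st(); s=look(['thumb_plate'],'w16'); q=snapshot('scene');save(q,'s16'); t=snapshot('top')
for p in(q,t):
 for n in('bar0','tray','tray_fin','grip_a','thumb_plate'):
  for d in models.pinpoint(p,n)[:4]: print(n,np.round(d['centre'],4),d['score'])"
```

```text
q [-0.1243  0.3388  1.7775 -0.1423  1.001   1.5852] tau [  0.25 -32.93 -14.03  -0.34   0.14  -0.  ] tcp [0.4852 0.0155 0.2335] yaw -0.065 tilt xy [ 0.014 -0.122] f [ 0.4 -0.3  0.6] gap 0.001
tcp [0.4849 0.0157 0.2333] yaw -0.0644 cam [[-0.065, -0.965, -0.253, 0.551], [-0.991, 0.093, -0.101, 0.03], [0.121, 0.244, -0.962, 0.376]]
thumb_plate [([0.4268, 0.002, 0.086], 0.87)]
bar0 [0.6774 0.0286 0.0919] 0.62
bar0 [ 0.675  -0.0771  0.0969] 0.57
bar0 [ 5.052e-01 -3.203e-01  2.000e-04] 0.56
tray [ 0.2031 -0.285  -0.0022] 0.91
tray [ 0.6721 -0.0239  0.0702] 0.72
tray [ 4.893e-01 -2.000e-04  7.960e-02] 0.31
tray_fin [ 0.6726 -0.0259  0.146 ] 0.63
tray_fin [ 0.2093 -0.2826  0.0814] 0.62
grip_a [ 0.4914 -0.0188  0.0852] 0.93
grip_a [ 0.4901 -0.0006  0.0823] 0.81
thumb_plate [ 4.237e-01 -2.000e-04  8.980e-02] 0.56
thumb_plate [0.6692 0.0814 0.113 ] 0.52
bar0 [0.6706 0.0338 0.0955] 0.73
bar0 [ 0.4856 -0.0259  0.0848] 0.7
bar0 [ 0.5072 -0.3214 -0.0014] 0.66
bar0 [ 0.6804 -0.071   0.1019] 0.64
tray [ 0.2073 -0.2779 -0.0012] 0.92
tray [ 0.6726 -0.0202  0.0666] 0.79
tray_fin [ 0.2037 -0.2799  0.0811] 0.98
tray_fin [ 0.67   -0.023   0.1471] 0.94
grip_a [ 0.4858 -0.025   0.0862] 0.49
grip_a [ 4.031e-01 -3.476e-01 -4.000e-04] 0.38
```

>>> {"method": "jog_arm", "body": {"commands": [[0,-2,-0.5,-0.5,0],[0,-2,-0.5,-1,0],[0,-2,-0.5,-1.5,0],[0,-0.2,0,-1.5,0],[0,-0.2,0,-1.5,0],[0,-0.2,0,-1.5,0],[0,0,0,-1.5,0],[0,0,0,0,0]]}}

```text
t: 52.17
tcp_pos: [0.4197, -0.0002, 0.1413]
tool_rot: [0.998, -0.031, 0.012, 0.061]
force: [-0.6, 0.6, -0.1]
finger_gap: 0.0
```

```bash
python3 -c "
from h import *
st()
s=snapshot('scene')
for d in models.pinpoint(s,'thumb_plate')[:4]: print(np.round(d['centre'],4),d['score'])"
```

```text
q [-0.1832  0.4205  2.0344 -0.194   0.653   1.6028] tau [ -0.1  -30.19  -9.35  -0.3   -0.37   0.07] tcp [ 4.197e-01 -2.000e-04  1.413e-01] yaw -0.065 tilt xy [ 0.02  -0.123] f [-0.6  0.6 -0.1] gap 0.0
[0.4248 0.     0.0856] 0.68
```

>>> {"method": "jog_arm", "body": {"commands": [[0,0.1,0,-1.2,0],[0,0.1,0,-1.2,0],[0,0.1,0,-1,0],[0,0,0,0,0],[0,0,0,0,0]]}}

```text
t: 52.68
tcp_pos: [0.4302, -0.0012, 0.113]
tool_rot: [0.997, -0.031, 0.021, 0.063]
force: [0.2, 0.2, 0.4]
finger_gap: -0.004
```

>>> {"method": "jog_arm", "body": {"commands": [[0,0,0,-0.5,0],[0,0,0,-0.4,0],[0,0,0,0,0]]}}

```text
t: 52.93
tcp_pos: [0.4323, -0.0015, 0.1058]
tool_rot: [0.997, -0.031, 0.023, 0.063]
force: [-0.2, 0.5, 0.1]
finger_gap: 0.002
```

>>> {"method": "jog_arm", "body": {"commands": [[0,-0.5,0.1,-0.6,0],[0,-0.3,0.1,-0.6,0],[0,0,0,0,0]]}}

```text
t: 53.18
tcp_pos: [0.4253, 0.0003, 0.0943]
tool_rot: [0.997, -0.031, 0.025, 0.063]
force: [0.3, 0.3, 0.5]
finger_gap: 0.002
```

>>> {"method": "jog_arm", "body": {"commands": [[0,-0.3,0,-0.5,0],[0,0,0,-0.4,0],[0,0,0,0,0]]}}

```text
t: 53.43
tcp_pos: [0.4227, 0.0003, 0.0851]
tool_rot: [0.997, -0.031, 0.026, 0.064]
force: [1.1, 1.1, 1.1]
finger_gap: 0.001
```

>>> {"method": "jog_arm", "body": {"commands": [[0,0,0,-0.4,0],[0,0,0,-0.4,0],[0,0,0,-0.3,0]]}}

```text
t: 53.68
tcp_pos: [0.4229, 0.0004, 0.0745]
tool_rot: [0.997, -0.031, 0.027, 0.064]
force: [-4.5, 2.4, 27.9]
finger_gap: 0.001
```

```bash
python3 -c "
from h import *
st()
s=snapshot('scene'); t=snapshot('top')
for p in(s,t):
 for n in('grip_a','tray','thumb_plate'):
  for d in models.pinpoint(p,n)[:4]: print(n,np.round(d['centre'],4),d['score'])"
```

```text
q [-0.1797  0.5708  2.0974 -0.2955  0.4172  1.721 ] tau [ -0.93 -22.91  -4.76  -0.06  -0.76  -0.05] tcp [4.229e-01 4.000e-04 7.450e-02] yaw -0.066 tilt xy [ 0.05  -0.129] f [-4.5  2.4 27.9] gap 0.001
grip_a [ 0.4891 -0.0376  0.0831] 0.79
grip_a [4.895e-01 1.000e-04 7.740e-02] 0.77
tray [ 0.6724 -0.0192  0.0696] 0.88
tray [ 0.2041 -0.2847 -0.0018] 0.64
tray [ 0.6754 -0.0783  0.1003] 0.3
thumb_plate [0.4272 0.0023 0.0747] 0.66
thumb_plate [ 0.6732 -0.0759  0.1005] 0.57
grip_a [ 0.4913 -0.043   0.084 ] 0.41
grip_a [ 0.4891 -0.0026  0.0804] 0.37
tray [ 0.6692 -0.0214  0.0679] 0.89
tray [ 0.2062 -0.2792  0.0008] 0.8
```

The tooth is free and handle A has sprung out. Lifting off.

>>> {"method": "jog_arm", "body": {"commands": [[0,0,0,0.6,0],[0,0,0,1,0],[0,0,0,2.5,0],[0,0,0,3,0],[0,0,0,3,0],[0,0,0,3,0],[0,0,0,2,0],[0,0,0,0,0]]}}

```text
t: 54.75
tcp_pos: [0.4223, 0.0002, 0.2307]
tool_rot: [0.997, -0.031, 0.026, 0.064]
force: [0.3, -0.6, 0.3]
finger_gap: 0.001
```

```bash
python3 -c "
from h import *
st()
s=snapshot('scene'); t=snapshot('top')
im=cv2.cvtColor(s['image'],cv2.COLOR_RGB2BGR)[170:330,200:380]; cv2.imwrite('pics/s18.png',cv2.resize(im,None,fx=3.5,fy=3.5,interpolation=cv2.INTER_CUBIC))
for p in(s,t):
 for n in('grip_a','tray','tray_fin','tray_lug','bar0'):
  for d in models.pinpoint(p,n)[:4]: print(n,np.round(d['centre'],4),d['score'])"
```

```text
q [-0.1801  0.2438  1.9462 -0.1533  0.8868  1.5459] tau [  0.21 -27.69 -13.89  -0.29   0.22  -0.07] tcp [4.223e-01 2.000e-04 2.307e-01] yaw -0.066 tilt xy [ 0.048 -0.129] f [ 0.3 -0.6  0.3] gap 0.001
grip_a [ 0.4941 -0.0379  0.0823] 0.97
grip_a [0.4949 0.0157 0.0804] 0.76
tray [ 0.2035 -0.2853 -0.0021] 0.96
tray [ 0.6757 -0.0216  0.0715] 0.64
tray_fin [0.4903 0.3152 0.0608] 0.7
tray_fin [ 0.2075 -0.2788  0.0822] 0.66
tray_fin [ 0.6719 -0.0233  0.1473] 0.64
tray_lug [ 0.149  -0.3709  0.0405] 0.88
tray_lug [0.6703 0.0822 0.1135] 0.64
tray_lug [ 0.6741 -0.0196  0.0687] 0.5
tray_lug [0.6076 0.4151 0.066 ] 0.21
bar0 [ 5.026e-01 -3.216e-01  5.000e-04] 0.86
bar0 [0.6778 0.0289 0.0922] 0.7
bar0 [ 0.6754 -0.0749  0.0991] 0.69
grip_a [ 0.4911 -0.0388  0.0844] 0.43
grip_a [0.4964 0.011  0.0847] 0.36
tray [ 2.087e-01 -2.805e-01 -1.000e-04] 0.97
tray [ 0.6702 -0.024   0.0637] 0.9
tray_fin [ 0.1995 -0.2838  0.0795] 0.95
tray_fin [ 0.6685 -0.0255  0.1479] 0.7
tray_lug [0.6731 0.0833 0.1084] 0.75
tray_lug [ 0.1532 -0.3693  0.0418] 0.75
bar0 [ 5.038e-01 -3.219e-01 -4.000e-04] 0.73
bar0 [ 0.6802 -0.0713  0.1014] 0.69
bar0 [0.6735 0.0349 0.0983] 0.64
bar0 [ 0.403 -0.345  0.002] 0.39
```

View pics/s18.png

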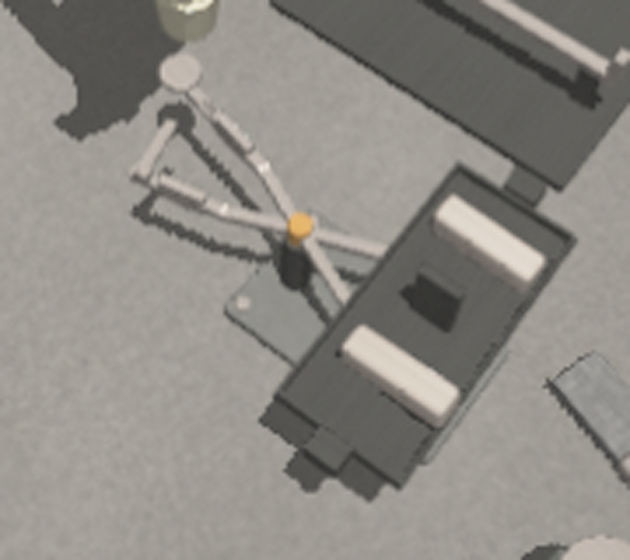

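The tongs are open, with the loaded tray standing and both bars flat in it. Before gripping the fin I want less sideways tilt, so I'll rotate the tilt to the radial direction and work it off.

>>> {"method": "jog_arm", "body": {"commands": [[80,1,0,1,0.12],[80,1,0,1,0.12],[80,1,0,1,0.12],[80,1,0,1,0.12],[80,1,0,1,0.12],[80,1,0,1,0.12],[80,1,0,1,0.12],[80,1,0,1,0.12]]}}

```text
t: 56.02
tcp_pos: [0.4971, 0.0024, 0.3059]
tool_rot: [0.891, 0.451, 0.042, 0.046]
force: [-0.8, -0.4, 0.2]
finger_gap: 0.796
```

```bash
python3 -c "
from h import *
st()"
```

```text
q [-0.2089  0.2155  1.7262 -0.0211  1.0771  0.4337] tau [  0.29 -30.03 -17.84  -0.21  -0.64   1.09] tcp [0.4971 0.0024 0.3059] yaw 0.935 tilt xy [ 0.116 -0.044] f [-0.8 -0.4  0.2] gap 0.796
```

>>> {"method": "jog_arm", "body": {"commands": [[80,1.5,0,1,0.1],[80,1.5,0,1,0.1],[80,1.5,0,1,0],[80,1.5,0,1,0],[80,1.5,0,1,0],[80,1.5,0,1,0],[80,1.5,0,1,0],[80,1.5,0,1,0]]}}

```text
t: 56.68
tcp_pos: [0.6193, 0.0022, 0.3874]
tool_rot: [0.837, 0.543, 0.044, 0.039]
force: [0.2, -0.2, -0.4]
finger_gap: 0.801
```

```bash
python3 -c "
from h import *
st()"
```

```text
q [-0.1783  0.3359  1.3209  0.0033  1.3672  0.241 ] tau [-8.000e-02 -4.006e+01 -2.048e+01  2.000e-02 -6.600e-01 -4.000e-02] tcp [0.6193 0.0022 0.3874] yaw 1.149 tilt xy [ 0.116 -0.018] f [ 0.2 -0.2 -0.4] gap 0.801
```

>>> {"method": "jog_arm", "body": {"commands": [[0,-0.8,-0.4,0,0.12],[0,-0.8,-0.4,0,0.12],[0,-0.8,-0.4,0,0.12],[0,-0.8,-0.4,0,0.12],[0,-0.8,-0.4,0,0.12],[0,-0.8,-0.4,0,0.12],[0,-0.8,-0.4,0,0.12],[0,-0.8,-0.4,0,0.12]]}}

```text
t: 57.35
tcp_pos: [0.5581, -0.03, 0.3863]
tool_rot: [0.475, 0.878, 0.06, 0.013]
force: [1.0, -0.2, 0.6]
finger_gap: -0.004
```

>>> {"method": "jog_arm", "body": {"commands": [[0,-0.8,-0.4,0,0.12],[0,-0.8,-0.4,0,0.12],[0,-0.8,-0.4,0,0.12],[0,-0.8,-0.4,0,0.12],[0,-0.8,-0.4,0,0.12],[0,-0.8,-0.4,0,0.12],[0,-0.8,-0.4,0,0.12],[0,-0.8,-0.4,0,0.12]]}}

```text
t: 58.02
tcp_pos: [0.4892, -0.0642, 0.3833]
tool_rot: [-0.004, 0.998, 0.058, -0.02]
force: [1.4, 1.6, -0.2]
finger_gap: -0.004
```

```bash
python3 -c "
from h import *
st()"
```

```text
q [-0.4134  0.2194  1.4988  0.0904  1.508  -2.0016] tau [  0.43 -31.63 -20.59   0.41   0.22   1.04] tcp [ 0.4892 -0.0642  0.3833] yaw 0.006 tilt xy [-0.041  0.116] f [ 1.4  1.6 -0.2] gap -0.004
```

>>> {"method": "jog_arm", "body": {"commands": [[0,-1.1,-1.7,-1,0.11],[0,-1.1,-1.7,-1,0.11],[0,-1.1,-1.7,-1,0.11],[0,-1.1,-1.7,-1,0.11],[0,-1.1,-1.7,-1,0.08],[0,-1.1,-1.7,-1.5,0],[0,-1.1,-1.7,-1.5,0],[0,-1.1,-1.7,-1.5,0]]}}

```text
t: 58.68
tcp_pos: [0.3994, -0.2036, 0.2866]
tool_rot: [-0.278, 0.959, 0.049, -0.033]
force: [1.4, 0.2, -0.2]
finger_gap: -0.002
```

>>> {"method": "jog_arm", "body": {"commands": [[0,0,0,-1.5,0],[0,0,0,-1.5,0],[0,0,0,-1.5,0],[0,0,0,-1.5,0],[0,0,0,-1.5,0],[0,0,0,-1.5,0],[0,0,0,-1.5,0],[0,0,0,-1.5,0]]}}

```text
t: 59.35
tcp_pos: [0.3969, -0.2085, 0.1599]
tool_rot: [-0.274, 0.96, 0.048, -0.033]
force: [-0.8, -0.3, 0.8]
finger_gap: -0.001
```

```bash
python3 -c "
from h import *
st()"
```

```text
q [-0.7303  0.4523  1.859  -0.0063  0.9464 -2.8523] tau [ 6.000e-02 -3.585e+01 -1.159e+01 -1.000e-02  7.700e-01 -0.000e+00] tcp [ 0.3969 -0.2085  0.1599] yaw 0.553 tilt xy [-0.09   0.073] f [-0.8 -0.3  0.8] gap -0.001
```

>>> {"method": "jog_arm", "body": {"commands": [[0,0,0,0,-0.1],[0,0,0,0,-0.1],[0,0,0,-1.3,0],[0,0,0,-1.3,0],[0,0,0,-1.3,0],[0,0,0,-1.3,0],[0,0,0,-1.3,0],[0,0,0,0,0]]}}

```text
t: 60.02
tcp_pos: [0.3963, -0.2084, 0.0881]
tool_rot: [-0.171, 0.983, 0.053, -0.029]
force: [-0.2, 0.5, 0.5]
finger_gap: -0.002
```

```bash
python3 -c "
from h import *
st()"
```

```text
q [-0.7464  0.5847  1.9143  0.0249  0.7627 -2.6809] tau [-1.500e-01 -3.631e+01 -7.930e+00  4.000e-02  1.700e-01 -1.000e-02] tcp [ 0.3963 -0.2084  0.0881] yaw 0.342 tilt xy [-0.076  0.094] f [-0.2  0.5  0.5] gap -0.002
```

>>> {"method": "jog_arm", "body": {"commands": [[0,-0.3,0.2,-1.5,0],[0,-0.3,0.2,-1.5,0],[0,-0.3,0.2,-1.2,0],[0,0,0,0,0],[0,0,0,3.5,0],[0,0,0,3.5,0],[0,0,0,3.5,0],[0,0,0,0,0]]}}

```text
t: 60.68
tcp_pos: [0.3876, -0.2029, 0.1522]
tool_rot: [-0.171, 0.983, 0.056, -0.032]
force: [0.1, -0.5, -1.0]
finger_gap: 0.003
```

```bash
python3 -c "
from h import *
st()"
```

```text
q [-0.7502  0.4569  1.888   0.0207  0.9247 -2.6789] tau [ 3.600e-01 -3.419e+01 -9.700e+00  4.000e-02  1.060e+00  1.000e-02] tcp [ 0.3876 -0.2029  0.1522] yaw 0.342 tilt xy [-0.082  0.099] f [ 0.1 -0.5 -1. ] gap 0.003
```

The tilt isn't coming off quickly. I'll take the fin as the tool is; the tray will settle flat on the rails when released, and I'll push it in by its rear wall with open fingers.

>>> {"method": "jog_arm", "body": {"commands": [[80,2.5,1.4,1.5,-0.04],[80,2.8,1.8,1.5,-0.04],[80,2.8,1.8,1.5,-0.04],[80,2.8,1.8,1.5,-0.04],[80,2.8,1.8,1,-0.04],[80,2.8,1.8,0,-0.04],[80,2.8,1.8,0,-0.04],[80,2.8,1.8,0,-0.04]]}}

```text
t: 61.35
tcp_pos: [0.6151, -0.0595, 0.2373]
tool_rot: [-0.0, 0.998, 0.057, -0.017]
force: [0.7, -0.9, 0.4]
finger_gap: 0.803
```

>>> {"method": "jog_arm", "body": {"commands": [[80,2.6,1.6,0,-0.04],[80,2,1.2,0,-0.03],[80,1,0.5,0,0],[80,0,0,0,0],[80,0,0,0,0]]}}

```text
t: 61.77
tcp_pos: [0.6786, -0.0186, 0.2404]
tool_rot: [0.033, 0.998, 0.057, -0.011]
force: [-0.1, 0.3, -0.6]
finger_gap: 0.802
```

```bash
python3 -c "
from h import *
st(); s=look(['tray_fin'])"
```

```text
q [-0.2394  0.606   1.2579  0.1109  1.3241 -1.7742] tau [ 4.700e-01 -4.866e+01 -1.940e+01  4.200e-01  1.100e-01  2.000e-02] tcp [ 0.6786 -0.0186  0.2404] yaw -0.067 tilt xy [-0.018  0.115] f [-0.1  0.3 -0.6] gap 0.802
tcp [ 0.6784 -0.0188  0.2404] yaw -0.0676 cam [[0.067, 0.965, 0.252, 0.613], [0.991, -0.093, 0.093, -0.03], [0.113, 0.244, -0.963, 0.384]]
tray_fin [([0.6674, -0.0195, 0.1493], 0.69), ([0.6738, 0.0329, 0.0991], 0.57)]
```

>>> {"method": "jog_arm", "body": {"commands": [[40,-0.3,-0.1,-1,0.01],[40,-0.3,-0.1,-1.5,0],[40,0,0,-1.5,0],[40,0,0,-1.5,0],[40,0,0,-1,0],[40,0,0,0,0],[40,0,0,0,0]]}}

```text
t: 62.45
tcp_pos: [0.6639, -0.027, 0.172]
tool_rot: [0.031, 0.998, 0.057, -0.014]
force: [0.7, -0.1, 0.3]
finger_gap: 0.399
```

```bash
python3 -c "
from h import *
st(); s0,s=wrist(); save(s0,'w20'); q=snapshot('scene')
for p in(s0,q):
 for n in('tray_fin','tray','bar0'): print(n,[(np.round(d['centre'],4).tolist(),round(d['score'],2)) for d in models.pinpoint(p,n)][:3])"
```

```text
q [-0.2559  0.66    1.3571  0.1131  1.1791 -1.8115] tau [ 3.000e-02 -4.810e+01 -1.631e+01  3.100e-01  2.200e-01 -0.000e+00] tcp [ 0.6639 -0.027   0.172 ] yaw -0.063 tilt xy [-0.024  0.114] f [ 0.7 -0.1  0.3] gap 0.399
tray_fin [([0.6681, -0.0218, 0.1474], 0.58)]
tray [([0.6684, -0.0221, 0.0716], 0.57)]
bar0 [([0.673, 0.0371, 0.0971], 0.88), ([0.6792, -0.0746, 0.0996], 0.68)]
tray_fin [([0.2066, -0.2807, 0.0798], 0.92), ([0.6706, -0.0236, 0.1491], 0.56)]
tray [([0.2028, -0.2844, -0.0016], 0.77), ([0.6763, -0.0224, 0.0716], 0.72)]
bar0 [([0.5039, -0.3218, -0.0003], 0.8), ([0.6738, -0.0763, 0.0998], 0.62), ([0.6766, 0.0292, 0.0945], 0.48)]
```

View pics/w20.png

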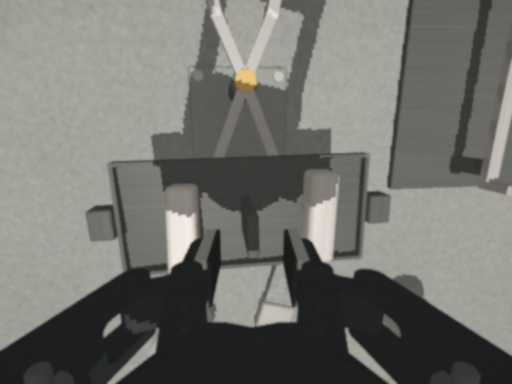

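The fingers straddle the fin (col 250), and both bars lie flat. Descending the last few centimetres.

>>> {"method": "jog_arm", "body": {"commands": [[40,0.4,0.25,-1,0],[40,0.4,0.2,-1.3,0],[40,0,0,-1.3,0],[40,0,0,-0.8,0],[40,0,0,0,0]]}}

```text
t: 63.27
tcp_pos: [0.6755, -0.0208, 0.1261]
tool_rot: [0.03, 0.998, 0.056, -0.01]
force: [-0.3, -0.2, -0.2]
finger_gap: 0.399
```

```bash
python3 -c "
from h import *
st()"
```

```text
q [-0.2427  0.7256  1.3638  0.1183  1.0995 -1.8106] tau [-5.000e-02 -5.149e+01 -1.635e+01  3.400e-01  2.000e-02 -1.000e-02] tcp [ 0.6755 -0.0208  0.1261] yaw -0.06 tilt xy [-0.018  0.113] f [-0.3 -0.2 -0.2] gap 0.399
```

>>> {"method": "jog_arm", "body": {"commands": [[40,-0.2,0,-0.5,0],[20,0,0,0,0],[0,0,0,0,0],[0,0,0,0,0],[0,0,0,0,0],[0,0,0,0,0],[0,0,0,0,0]], "squeeze": 55}}

```text
t: 63.85
tcp_pos: [0.6738, -0.0225, 0.1194]
tool_rot: [0.029, 0.998, 0.054, -0.01]
force: [0.0, -0.4, -1.7]
finger_gap: 0.082
```

>>> {"method": "jog_arm", "body": {"commands": [[0,0,0,0.8,0],[0,0,0,0.8,0],[0,0,0,1,0],[0,0,0,1.2,0],[0,0,0,0,0]]}}

```text
t: 64.27
tcp_pos: [0.6702, -0.0208, 0.1574]
tool_rot: [0.029, 0.998, 0.056, -0.015]
force: [0.5, -0.7, -5.6]
finger_gap: 0.084
```

```bash
python3 -c "
from h import *
st(); q=snapshot('scene'); t=snapshot('top')
for p in(q,t):
 for n in('tray_fin','tray','tray_lug','bar0'): print(n,[(np.round(d['centre'],4).tolist(),round(d['score'],2)) for d in models.pinpoint(p,n)][:4])"
```

```text
q [-0.2436  0.6851  1.3498  0.112   1.1625 -1.8031] tau [-0.000e+00 -5.114e+01 -1.630e+01  4.200e-01  7.900e-01  1.000e-02] tcp [ 0.6702 -0.0208  0.1574] yaw -0.06 tilt xy [-0.027  0.112] f [ 0.5 -0.7 -5.6] gap 0.084
tray_fin [([0.2072, -0.2823, 0.0772], 0.8), ([0.6712, -0.0205, 0.1843], 0.79), ([0.6772, 0.0391, 0.1404], 0.61)]
tray [([0.2033, -0.2844, 0.0016], 0.8), ([0.6717, -0.0149, 0.1098], 0.73), ([0.371, 0.122, 0.0048], 0.24), ([0.6679, 0.0869, 0.1654], 0.19)]
tray_lug [([0.1519, -0.3736, 0.0427], 0.98), ([0.6707, -0.0229, 0.1865], 0.71), ([0.6718, 0.085, 0.1646], 0.65)]
bar0 [([0.6742, -0.0701, 0.136], 0.64), ([0.5018, -0.3223, -0.0001], 0.57), ([0.6786, 0.0379, 0.1387], 0.54), ([0.6718, -0.0119, 0.1113], 0.46)]
tray_fin [([0.2033, -0.2814, 0.0827], 0.89)]
tray [([0.2037, -0.2792, -0.0012], 0.96)]
tray_lug [([0.6725, 0.0881, 0.1609], 0.59)]
bar0 [([0.6709, 0.0409, 0.1408], 0.48), ([0.6175, 0.3059, 0.0006], 0.43)]
```

The tray is up with both bars aboard, rolled about 0.1 rad. Carrying it to the rack entry.

>>> {"method": "jog_arm", "body": {"commands": [[0,0,0,1.5,0],[0,0,0,1.5,0],[0,0,0.5,1.5,0],[0,-0.6,1.5,1,0],[0,-1.3,2.5,0,0],[0,-1.4,2.7,0,0],[0,-1.4,2.7,0,0],[0,-1.4,2.7,0,0]]}}

```text
t: 65.43
tcp_pos: [0.6068, 0.1044, 0.209]
tool_rot: [0.035, 0.998, 0.056, -0.017]
force: [0.8, 1.0, -5.7]
finger_gap: 0.084
```

>>> {"method": "jog_arm", "body": {"commands": [[0,-1.4,2.7,0,0],[0,-1.4,2.7,0,0],[0,-1.4,2.7,0,0],[0,-1.4,2.7,0,0],[0,-1.4,2.7,0,0],[0,-1.4,2.5,0,0],[0,-1.2,1.5,0,0],[0,0,0,0,0]]}}

```text
t: 66.1
tcp_pos: [0.4907, 0.2985, 0.2103]
tool_rot: [0.031, 0.998, 0.058, -0.023]
force: [-1.3, -0.2, -6.5]
finger_gap: 0.087
```

```bash
python3 -c "
from h import *
st(); q=snapshot('scene'); t=snapshot('top')
for p in(q,t):
 for n in('tray_fin','tray','tray_lug','bar0'): print(n,[(np.round(d['centre'],4).tolist(),round(d['score'],2)) for d in models.pinpoint(p,n)][:4])"
```

```text
q [ 0.2859  0.4796  1.6028  0.1426  1.0704 -1.2913] tau [-4.000e-02 -4.387e+01 -1.868e+01  7.000e-01 -2.100e-01  1.400e-01] tcp [0.4907 0.2985 0.2103] yaw -0.066 tilt xy [-0.042  0.118] f [-1.3 -0.2 -6.5] gap 0.087
tray_fin [([0.4917, 0.294, 0.2379], 0.96)]
tray [([0.6705, -0.0238, 0.0669], 0.69), ([0.2023, -0.2816, -0.0019], 0.67), ([0.491, 0.3045, 0.1622], 0.57)]
tray_lug [([0.4933, 0.4032, 0.2188], 0.76), ([0.1484, -0.3755, 0.0432], 0.6)]
bar0 [([0.4893, 0.2482, 0.1859], 0.92), ([0.5028, -0.3207, 0.0007], 0.91), ([0.4972, 0.355, 0.1899], 0.66)]
tray_fin [([0.2003, -0.2786, 0.0838], 0.93), ([0.4884, 0.295, 0.2386], 0.66)]
tray [([0.2062, -0.2784, 0.0003], 0.88), ([0.4887, 0.3048, 0.1603], 0.68), ([0.4938, 0.3587, 0.2002], 0.35)]
tray_lug [([0.4931, 0.4079, 0.2193], 0.88), ([0.1492, -0.3709, 0.0436], 0.57)]
bar0 [([0.4933, 0.3613, 0.1952], 0.49), ([0.506, -0.3207, 0.0006], 0.42), ([0.4925, 0.0112, 0.0898], 0.41)]
```

>>> {"method": "jog_arm", "body": {"commands": [[0,0.1,0.6,-0.5,0.01],[0,0.1,0.6,-1.3,0],[0,0,0,-1.5,0],[0,0,0,-1.5,0],[0,0,0,-1.5,0],[0,0,0,-1.2,0],[0,0,0,0,0],[0,0,0,0,0]]}}

```text
t: 67.27
tcp_pos: [0.5033, 0.3073, 0.1312]
tool_rot: [0.031, 0.998, 0.059, -0.018]
force: [0.5, -0.4, -5.1]
finger_gap: 0.079
```

```bash
python3 -c "
from h import *
st(); q=snapshot('scene'); t=snapshot('top')
for p in(q,t):
 for n in('tray_fin','tray','tray_lug'): print(n,[(np.round(d['centre'],4).tolist(),round(d['score'],2)) for d in models.pinpoint(p,n)][:4])"
```

```text
q [ 0.2951  0.6033  1.638   0.1579  0.9022 -1.3126] tau [ 2.000e-02 -4.561e+01 -1.402e+01  5.100e-01  1.200e-01 -0.000e+00] tcp [0.5033 0.3073 0.1312] yaw -0.064 tilt xy [-0.032  0.119] f [ 0.5 -0.4 -5.1] gap 0.079
tray_fin [([0.5012, 0.3057, 0.1599], 0.85), ([0.2051, -0.279, 0.0802], 0.84)]
tray [([0.2055, -0.2835, -0.0014], 0.91), ([0.5045, 0.3145, 0.0847], 0.9), ([0.3703, 0.121, 0.0049], 0.29)]
tray_lug [([0.1512, -0.3765, 0.0394], 0.95), ([0.4995, 0.4144, 0.1348], 0.56), ([0.6713, -0.0267, 0.0042], 0.3)]
tray_fin [([0.202, -0.2831, 0.0824], 0.67)]
tray [([0.2072, -0.2776, -0.0001], 0.8)]
tray_lug [([0.1497, -0.3688, 0.0423], 0.76), ([0.5037, 0.4157, 0.1353], 0.58)]
```

>>> {"method": "jog_arm", "body": {"commands": [[0,-0.6,0.1,-0.8,0],[0,-0.5,0.1,-1,0],[0,-0.2,0.1,-1,0],[0,0,0,0,0],[0,0,0,0,0]]}}

```text
t: 68.08
tcp_pos: [0.4898, 0.3108, 0.104]
tool_rot: [0.03, 0.998, 0.06, -0.015]
force: [-0.9, 0.2, -5.1]
finger_gap: 0.086
```

>>> {"method": "jog_arm", "body": {"commands": [[0,0,0,-0.4,0],[0,0,0,-0.3,0],[0,0,0,0,0]]}}

```text
t: 68.33
tcp_pos: [0.4901, 0.311, 0.0964]
tool_rot: [0.03, 0.998, 0.06, -0.015]
force: [-0.1, -1.1, -5.3]
finger_gap: 0.082
```

```bash
python3 -c "
from h import *
st(); q=snapshot('scene'); t=snapshot('top')
for p in(q,t):
 for n in('tray_fin','tray','tray_lug'): print(n,[(np.round(d['centre'],4).tolist(),round(d['score'],2)) for d in models.pinpoint(p,n)][:4])"
```

```text
q [ 0.3084  0.6453  1.6885  0.1721  0.8032 -1.3211] tau [ 1.000e-02 -4.652e+01 -1.291e+01  5.100e-01 -6.000e-02 -1.000e-02] tcp [0.4901 0.311  0.0964] yaw -0.063 tilt xy [-0.026  0.121] f [-0.1 -1.1 -5.3] gap 0.082
tray_fin [([0.2055, -0.2839, 0.0789], 0.87), ([0.4875, 0.3061, 0.127], 0.73)]
tray [([0.2045, -0.2841, 0.0016], 0.95), ([0.4915, 0.3184, 0.0489], 0.59)]
tray_lug [([0.4884, 0.4172, 0.1019], 0.82), ([0.1489, -0.375, 0.0421], 0.6), ([0.6215, 0.3056, 0.0015], 0.39)]
tray_fin [([0.2022, -0.2827, 0.0831], 0.93), ([0.4367, 0.0399, 0.0911], 0.36)]
tray [([0.2084, -0.2787, 0.0006], 0.69)]
tray_lug [([0.1512, -0.3703, 0.0433], 0.83), ([0.4938, 0.4189, 0.1016], 0.57)]
```

>>> {"method": "jog_arm", "body": {"commands": [[0,0,0,-0.3,0],[0,0,0,0,0]]}}

```text
t: 68.9
tcp_pos: [0.491, 0.3113, 0.095]
tool_rot: [0.03, 0.998, 0.061, -0.014]
force: [-1.4, -1.4, -4.1]
finger_gap: 0.084
```

>>> {"method": "jog_arm", "body": {"commands": [[0,0,0,-0.25,0],[0,0,0,0,0]]}}

```text
t: 69.07
tcp_pos: [0.491, 0.3116, 0.0947]
tool_rot: [0.03, 0.998, 0.061, -0.013]
force: [-1.2, -3.5, -1.7]
finger_gap: 0.084
```

>>> {"method": "jog_arm", "body": {"commands": [[0,0,0,-0.2,0],[0,0,0,0,0]]}}

```text
t: 69.23
tcp_pos: [0.491, 0.3117, 0.0948]
tool_rot: [0.029, 0.998, 0.061, -0.013]
force: [-0.8, -3.6, -0.4]
finger_gap: 0.083
```

Resting on the −y rail. Opening slowly so the other side settles gently.

>>> {"method": "jog_arm", "body": {"commands": [[10,0,0,0,0],[11,0,0,0,0],[13,0,0,0,0],[15,0,0,0,0],[17,0,0,0,0],[20,0,0,0,0],[25,0,0,0,0],[30,0,0,0,0]], "squeeze": 20}}

```text
t: 69.9
tcp_pos: [0.4947, 0.3134, 0.0957]
tool_rot: [0.03, 0.997, 0.063, -0.009]
force: [-0.6, 0.6, 0.1]
finger_gap: 0.302
```

>>> {"method": "jog_arm", "body": {"commands": [[38,0,0,0,0],[38,0,0,0,0],[38,0,0,1,0],[38,0,0,1.5,0],[38,0,0,2.5,0],[38,0,0,3,0],[38,0,0,2.5,0],[38,0,0,0,0]]}}

```text
t: 70.57
tcp_pos: [0.4928, 0.3126, 0.206]
tool_rot: [0.031, 0.998, 0.062, -0.011]
force: [1.1, 0.6, 0.8]
finger_gap: 0.382
```

```bash
python3 -c "
from h import *
st(); s0,s=wrist(); save(s0,'w25'); q=snapshot('scene'); t=snapshot('top')
save(q,'s25')
for p in(s0,q,t):
 for n in('tray_fin','tray','tray_lug','bar0','catch_tip'): print(n,[(np.round(d['centre'],4).tolist(),round(d['score'],2)) for d in models.pinpoint(p,n)][:4])"
```

```text
q [ 0.3088  0.4868  1.6038  0.1457  1.0347 -1.2738] tau [  0.2  -39.17 -14.41   0.32   0.43   0.04] tcp [0.4928 0.3126 0.206 ] yaw -0.063 tilt xy [-0.018  0.125] f [1.1 0.6 0.8] gap 0.382
tray_fin [([0.4873, 0.315, 0.1162], 0.89), ([0.4888, 0.312, 0.0407], 0.3), ([0.4952, 0.2606, 0.0689], 0.15)]
tray [([0.4878, 0.3096, 0.0409], 0.93)]
tray_lug [([0.4928, 0.4149, 0.0784], 0.6)]
bar0 [([0.4962, 0.2604, 0.0676], 0.64), ([0.4946, 0.372, 0.0661], 0.58)]
catch_tip [([0.6084, 0.416, 0.068], 0.7)]
tray_fin [([0.4889, 0.3144, 0.1165], 0.96), ([0.2069, -0.2834, 0.0823], 0.7)]
tray [([0.2032, -0.282, 0.0003], 0.64)]
tray_lug [([0.1505, -0.3758, 0.039], 0.94), ([0.4888, 0.4174, 0.0784], 0.55)]
bar0 [([0.5034, -0.3206, -0.0021], 0.87), ([0.4927, 0.2608, 0.0679], 0.65), ([0.4998, 0.3649, 0.0621], 0.64)]
catch_tip [([0.6102, 0.413, 0.0656], 0.62)]
tray_fin [([0.4841, 0.3127, 0.1161], 0.95), ([0.1997, -0.2797, 0.0804], 0.94), ([0.495, 0.0123, 0.0857], 0.23)]
tray [([0.2087, -0.2796, -0.0022], 0.9), ([0.4871, 0.3159, 0.038], 0.64), ([0.4955, 0.2624, 0.0695], 0.58)]
tray_lug [([0.1509, -0.3686, 0.0451], 0.93), ([0.4952, 0.4172, 0.0766], 0.89), ([0.4929, 0.014, 0.0882], 0.34)]
bar0 [([0.505, -0.322, -0.0005], 0.6), ([0.4941, 0.3704, 0.067], 0.57), ([0.496, 0.2629, 0.0698], 0.41)]
catch_tip []
```

The tray sits flat on both rails at the entry, bars in place, catch hanging. Moving behind the rear wall to push.

>>> {"method": "jog_arm", "body": {"commands": [[40,-2.5,0.1,0,0],[40,-2.5,0.1,0,0],[40,-2.5,0.1,-1,0],[40,-1.5,0.1,-1.5,0],[40,-0.2,0,-1.5,0],[40,-0.2,0,-1.5,0],[40,-0.2,0,-1.5,0],[40,0,0,0,0]]}}

```text
t: 72.13
tcp_pos: [0.392, 0.3158, 0.1309]
tool_rot: [0.031, 0.998, 0.062, -0.011]
force: [-1.2, -0.1, 0.9]
finger_gap: 0.399
```

>>> {"method": "jog_arm", "body": {"commands": [[40,-0.2,0,-1.3,0],[40,-0.2,0,-1.3,0],[40,-0.2,0,-1.3,0],[40,0,0,0,0]]}}

```text
t: 72.47
tcp_pos: [0.3886, 0.317, 0.0931]
tool_rot: [0.031, 0.997, 0.063, -0.009]
force: [-1.3, -0.5, -0.1]
finger_gap: 0.402
```

```bash
python3 -c "
from h import *
st()"
```

```text
q [ 0.3858  0.5761  1.9092  0.2099  0.6316 -1.2909] tau [ -0.2  -36.74  -8.95   0.31  -0.34  -0.06] tcp [0.3886 0.317  0.0931] yaw -0.064 tilt xy [-0.014  0.127] f [-1.3 -0.5 -0.1] gap 0.402
```

>>> {"method": "jog_arm", "body": {"commands": [[40,0,0,-1.2,0],[40,0,0,-1.2,0],[40,0,0,-1.0,0],[40,0,0,0,0]]}}

```text
t: 72.8
tcp_pos: [0.3929, 0.3187, 0.0616]
tool_rot: [0.031, 0.997, 0.065, -0.005]
force: [0.1, 0.6, 0.2]
finger_gap: 0.398
```

>>> {"method": "jog_arm", "body": {"commands": [[40,0.8,0,-0.1,0],[40,1,-0.05,0,0],[40,0.8,-0.05,0,0],[40,0,0,0,0]]}}

```text
t: 73.13
tcp_pos: [0.424, 0.3185, 0.0629]
tool_rot: [0.031, 0.997, 0.066, -0.003]
force: [0.1, 0.4, -1.1]
finger_gap: 0.4
```

```bash
python3 -c "
from h import *
st(); q=snapshot('scene')
for n in('tray_fin','tray','tray_lug'): print(n,[(np.round(d['centre'],4).tolist(),round(d['score'],2)) for d in models.pinpoint(q,n)][:3])"
```

```text
q [ 0.3616  0.6539  1.8589  0.2239  0.5947 -1.3311] tau [ 2.400e-01 -3.936e+01 -7.180e+00  2.300e-01  8.000e-02 -1.000e-02] tcp [0.424  0.3185 0.0629] yaw -0.062 tilt xy [-0.002  0.132] f [ 0.1  0.4 -1.1] gap 0.4
tray_fin [([0.4913, 0.3095, 0.1144], 0.91), ([0.205, -0.2824, 0.084], 0.86)]
tray [([0.489, 0.3108, 0.0382], 0.95), ([0.2027, -0.2831, -0.0004], 0.6)]
tray_lug [([0.4947, 0.4188, 0.0788], 0.81), ([0.1494, -0.3706, 0.0378], 0.72)]
```

>>> {"method": "jog_arm", "body": {"commands": [[40,-0.2,-0.1,-0.5,0],[40,-0.1,0,-0.5,0],[40,0.6,-0.05,0,0],[40,1,-0.05,0,0],[40,1,-0.05,0,0],[40,1,-0.05,0,0],[40,1,-0.05,0,0]]}}

```text
t: 73.92
tcp_pos: [0.4526, 0.3127, 0.0501]
tool_rot: [0.029, 0.997, 0.063, -0.018]
force: [-7.1, 0.3, 4.9]
finger_gap: 0.393
```

>>> {"method": "jog_arm", "body": {"commands": [[40,1,-0.05,0,0],[40,1,-0.05,0,0],[40,1,-0.05,0,0],[40,0,0,0,0]]}}

```text
t: 74.25
tcp_pos: [0.4788, 0.3102, 0.0498]
tool_rot: [0.029, 0.997, 0.061, -0.028]
force: [1.1, 0.3, 1.1]
finger_gap: 0.395
```

```bash
python3 -c "
from h import *
st(); q=snapshot('scene');t=snapshot('top')
for p in(q,t):
 for n in('tray_fin','tray','tray_lug','catch_tip'): print(n,[(np.round(d['centre'],4).tolist(),round(d['score'],2)) for d in models.pinpoint(p,n)][:3])"
```

```text
q [ 0.3076  0.7197  1.719   0.203   0.7251 -1.3589] tau [ 2.900e-01 -4.371e+01 -8.730e+00  3.100e-01  3.300e-01 -1.000e-02] tcp [0.4788 0.3102 0.0498] yaw -0.062 tilt xy [-0.052  0.124] f [1.1 0.3 1.1] gap 0.395
tray_fin [([0.2058, -0.2854, 0.0799], 0.94), ([0.5391, 0.3088, 0.1136], 0.8), ([0.4949, 0.0162, 0.0804], 0.42)]
tray [([0.54, 0.3081, 0.0384], 0.75)]
tray_lug [([0.5363, 0.4135, 0.0805], 0.92), ([0.4028, -0.3511, -0.0056], 0.37)]
catch_tip [([0.6121, 0.4174, 0.0632], 0.65), ([0.5402, 0.3062, 0.118], 0.35), ([0.4946, 0.0151, 0.0818], 0.24)]
tray_fin [([0.2006, -0.2804, 0.0824], 0.81)]
tray [([0.2078, -0.2808, -0.0003], 0.59)]
tray_lug [([0.5439, 0.4158, 0.081], 0.86), ([0.1508, -0.3679, 0.0454], 0.71)]
catch_tip [([0.6034, 0.4199, 0.0674], 0.61)]
```

>>> {"method": "jog_arm", "body": {"commands": [[40,0.8,-0.04,0,0],[40,0.9,-0.04,0,0],[40,0.9,-0.04,0,0],[40,0.9,-0.04,0,0],[40,0.9,-0.04,0,0],[40,0.9,-0.04,0,0],[40,0.6,0,0,0],[40,0,0,0,0]]}}

```text
t: 75.42
tcp_pos: [0.5179, 0.3071, 0.05]
tool_rot: [0.027, 0.997, 0.058, -0.053]
force: [0.4, -0.1, 0.4]
finger_gap: 0.398
```

```bash
python3 -c "
from h import *
st(); q=snapshot('scene');t=snapshot('top')
for p in(q,t):
 for n in('tray_fin','tray','tray_lug','catch_tip'): print(n,[(np.round(d['centre'],4).tolist(),round(d['score'],2)) for d in models.pinpoint(p,n)][:3])"
```

```text
q [ 0.2782  0.7599  1.5951  0.1877  0.8615 -1.3671] tau [-3.900e-01 -4.665e+01 -1.113e+01  3.000e-01  2.200e-01  1.000e-02] tcp [0.5179 0.3071 0.05  ] yaw -0.059 tilt xy [-0.102  0.118] f [ 0.4 -0.1  0.4] gap 0.398
tray_fin [([0.5747, 0.3073, 0.1167], 0.8), ([0.2058, -0.2816, 0.0807], 0.57), ([0.3709, 0.1217, 0.0031], 0.47)]
tray [([0.5812, 0.3064, 0.0386], 0.88), ([0.2021, -0.2831, -0.0003], 0.6)]
tray_lug [([0.579, 0.4095, 0.0783], 0.82), ([0.1493, -0.3767, 0.0419], 0.7)]
catch_tip [([0.6145, 0.4143, 0.0745], 0.42)]
tray_fin [([0.1999, -0.2829, 0.0826], 0.76)]
tray [([0.2088, -0.2805, -0.0015], 0.85), ([0.6067, 0.4171, 0.0737], 0.53)]
tray_lug [([0.5826, 0.4156, 0.0779], 0.95), ([0.1507, -0.37, 0.0448], 0.75)]
catch_tip [([0.6102, 0.4136, 0.0739], 0.58)]
```

>>> {"method": "jog_arm", "body": {"commands": [[40,0.7,-0.03,0.2,0],[40,0.9,-0.04,0.1,0],[40,0.9,-0.04,0,0],[40,0.9,-0.04,0,0],[40,0.9,-0.04,0,0],[40,0.8,-0.04,0,0],[40,0,0,0,0]]}}

```text
t: 76.5
tcp_pos: [0.5649, 0.3041, 0.0521]
tool_rot: [0.026, 0.996, 0.056, -0.062]
force: [-1.2, 0.2, -0.4]
finger_gap: 0.397
```

```bash
python3 -c "
from h import *
st(); q=snapshot('scene');t=snapshot('top')
for p in(q,t):
 for n in('tray_fin','tray','tray_lug','catch_tip'): print(n,[(np.round(d['centre'],4).tolist(),round(d['score'],2)) for d in models.pinpoint(p,n)][:3])"
```

```text
q [ 0.2529  0.8004  1.4677  0.1729  0.9691 -1.371 ] tau [-2.000e-01 -5.049e+01 -1.293e+01  3.500e-01  1.600e-01  1.000e-02] tcp [0.5649 0.3041 0.0521] yaw -0.059 tilt xy [-0.12   0.115] f [-1.2  0.2 -0.4] gap 0.397
tray_fin [([0.6269, 0.3025, 0.1148], 0.94), ([0.6146, 0.4158, 0.0755], 0.71), ([0.2066, -0.282, 0.0842], 0.63)]
tray [([0.6282, 0.3033, 0.0379], 0.94), ([0.2036, -0.2824, -0.0018], 0.64)]
tray_lug [([0.1523, -0.375, 0.0402], 0.7), ([0.3695, 0.121, 0.0022], 0.7), ([0.6238, 0.4099, 0.0795], 0.67)]
catch_tip [([0.618, 0.414, 0.0783], 0.38)]
tray_fin [([0.2017, -0.2822, 0.0811], 0.68)]
tray [([0.2068, -0.279, 0.0023], 0.57)]
tray_lug [([0.6258, 0.4109, 0.0818], 0.95), ([0.1481, -0.3674, 0.0458], 0.63)]
catch_tip [([0.6106, 0.4179, 0.079], 0.48)]
```

>>> {"method": "jog_arm", "body": {"commands": [[40,0.7,-0.03,0,0],[40,0.6,-0.03,0,0],[40,0,0,0,0],[40,0,0,0,0]]}}

```text
t: 77.33
tcp_pos: [0.572, 0.3037, 0.0519]
tool_rot: [0.025, 0.996, 0.055, -0.068]
force: [-3.1, -0.2, 0.3]
finger_gap: 0.4
```

```bash
python3 -c "
from h import *
st(); q=snapshot('scene');t=snapshot('top')
for p in(q,t):
 for n in('tray','tray_lug','catch_tip'): print(n,[(np.round(d['centre'],4).tolist(),round(d['score'],2)) for d in models.pinpoint(p,n)][:3])"
```

```text
q [ 0.2489  0.811   1.4403  0.1707  0.9986 -1.3722] tau [-8.200e-01 -5.045e+01 -1.389e+01  2.500e-01 -2.900e-01  3.000e-02] tcp [0.572  0.3037 0.0519] yaw -0.058 tilt xy [-0.133  0.114] f [-3.1 -0.2  0.3] gap 0.4
tray [([0.6334, 0.304, 0.042], 0.89), ([0.2028, -0.2823, 0.002], 0.77)]
tray_lug [([0.1524, -0.3755, 0.0433], 0.93), ([0.6306, 0.4075, 0.0787], 0.82), ([0.4889, 0.3174, 0.0599], 0.25)]
catch_tip [([0.6717, -0.0251, 0.0052], 0.35)]
tray [([0.2066, -0.2773, -0.0004], 0.61)]
tray_lug [([0.1502, -0.3682, 0.0417], 0.94), ([0.6335, 0.4105, 0.0797], 0.66)]
catch_tip [([0.603, 0.4186, 0.0677], 0.43)]
```

>>> {"method": "jog_arm", "body": {"commands": [[40,-1,0.05,0,0],[40,-1.5,0.05,0,0],[40,-1.5,0.1,0.3,0],[40,-1.5,0.1,1,0],[40,-1,0,2,0],[40,-1,0,3,0],[40,-1,0,3,0],[40,-1,0,3,0]]}}

```text
t: 78.4
tcp_pos: [0.4787, 0.3047, 0.1724]
tool_rot: [0.027, 0.996, 0.054, -0.065]
force: [-0.0, 0.6, -0.4]
finger_gap: 0.4
```

>>> {"method": "jog_arm", "body": {"commands": [[40,-2,-2,2,0],[40,-2,-3,2,0],[40,0,-3.5,0,0],[40,0,-3.5,0,0],[40,0,-3.5,0,0],[40,0,-3,0,0],[40,0,0,0,0],[40,0,0,0,0]]}}

```text
t: 79.07
tcp_pos: [0.4461, 0.1149, 0.226]
tool_rot: [0.024, 0.997, 0.056, -0.044]
force: [-0.2, 1.5, 0.4]
finger_gap: 0.4
```

```bash
python3 -c "
from h import *
st(); q=snapshot('scene');t=snapshot('top'); w,_=wrist()
for p in(q,t,w):
 for n in('tray','tray_fin','tray_lug','catch_tip','lane','bar0','grip_a'): print(n,[(np.round(d['centre'],4).tolist(),round(d['score'],2)) for d in models.pinpoint(p,n)][:3])
print('catch',models.find_in(q,'catch')[:1])"
```

```text
q [-0.0641  0.3433  1.8004  0.1227  1.0942 -1.648 ] tau [ -0.52 -32.28 -14.61   0.25   0.34  -0.04] tcp [0.4461 0.1149 0.226 ] yaw -0.054 tilt xy [-0.085  0.114] f [-0.2  1.5  0.4] gap 0.4
tray [([0.202, -0.2826, 0.0018], 0.95), ([0.6315, 0.3036, 0.041], 0.84)]
tray_fin [([0.6345, 0.2992, 0.1154], 0.66), ([0.2067, -0.2813, 0.0802], 0.62)]
tray_lug [([0.6315, 0.4052, 0.077], 0.97), ([0.15, -0.3748, 0.0399], 0.82), ([0.6386, 0.3591, 0.0627], 0.33)]
catch_tip [([0.6316, 0.4082, 0.0806], 0.74), ([0.6078, 0.4141, 0.066], 0.69)]
lane [([0.4958, 0.0153, 0.0821], 0.23)]
bar0 [([0.6331, 0.2481, 0.0685], 0.88), ([0.5043, -0.3191, -0.0012], 0.73), ([0.639, 0.3558, 0.0583], 0.71)]
grip_a [([0.4926, -0.0398, 0.0844], 0.78), ([0.4949, 0.0122, 0.0815], 0.52), ([0.61, 0.4145, 0.0636], 0.49)]
tray [([0.63, 0.3008, 0.0396], 0.83), ([0.2074, -0.2792, 0.001], 0.57)]
tray_fin [([0.2032, -0.2843, 0.0794], 0.86), ([0.6303, 0.302, 0.1157], 0.83)]
tray_lug [([0.6353, 0.4098, 0.0782], 0.9), ([0.151, -0.3709, 0.0451], 0.59)]
catch_tip [([0.6042, 0.4164, 0.0639], 0.45)]
lane [([0.6185, 0.3075, 0.0005], 0.59), ([0.6396, 0.2554, 0.0702], 0.4)]
bar0 [([0.6316, 0.3622, 0.0651], 0.74), ([0.5048, -0.3211, 0.0023], 0.71), ([0.6402, 0.2536, 0.0723], 0.54)]
grip_a [([0.4916, -0.0393, 0.085], 0.61)]
tray [([0.6326, 0.3047, 0.0385], 0.84), ([0.4889, -0.0374, 0.0819], 0.17)]
tray_fin []
tray_lug [([0.636, 0.4064, 0.0779], 0.92)]
catch_tip [([0.6098, 0.4126, 0.0686], 0.93), ([0.6273, 0.3051, 0.0386], 0.52)]
lane []
bar0 [([0.6364, 0.2515, 0.0659], 0.8), ([0.6349, 0.3616, 0.0667], 0.61)]
grip_a [([0.4874, -0.0356, 0.0822], 0.9), ([0.4944, 0.0092, 0.0841], 0.6)]
catch [{'centre': [0.5663, 0.414, 0.0934], 'score': 0.41}]
```

```bash
python3 -c "
from h import *
print(workorder.sign_off())"
```

```text
the job is handed in; nothing more can be done
None
```

I clamped the empty tray in the tongs and laid both aluminium bars flat, one in each half. I then pressed the thumb plate to spring the tongs open and carried the loaded tray to the rack. I slid it in with open fingers on its rear wall and handed the job in at about 79 s. Only two bars were present.

**Last checks (by the networks):**

| Item | Reading |
|---|---|
| Tray position | about 10 mm past the rack's middle, within 5 mm sideways, height 39–41 mm |
| Bars | both in the tray, one per half |
| Catch | tip at 64–69 mm, back at its hanging height; it read 74–79 mm while lifted |
| Tongs grips | about 50 mm apart, so open |
| Robot | clear of everything |

**What did not go cleanly:**
- **Tool tilt:** the tool drifted to about 0.1 rad of tilt during the moves and I could not remove it. The tray was carried rolled by about 0.1 rad, then settled flat on the rails when released.
- **Joint limit:** joint 6 briefly read −2.852 against its −2.85 limit at about 59 s. I do not know whether that counts against the run.
- **First grasp:** the first try at the tray fin missed and the fingers closed on nothing.
- **Catch reading:** one scene view also placed the catch tip on the lug at 81 mm. The top and wrist views, and a second candidate in that same scene view, put it at 64–69 mm.
- **No final picture:** I had used all 16 views, so the end state was checked by the networks only.

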